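# Reset the tripped breaker on the site power box

### The arm

A 7-joint arm with a two-finger parallel gripper is mounted at the origin on the work surface; the furniture and walls round the work are solid. World frame = base frame: x ahead of the robot, y to its left, z up, the work surface at z = 0. Lengths are in m, angles in rad, forces in N, time in s.
With the tool pointing down it reaches from about 0.35 to 0.9 m from the base axis. Payload 8.1 kg.
Tool frame: the origin (TCP) lies midway between the tips of the shut fingers; the grasp point (between the pads) lies 19 mm behind it; z points along the fingers, y is the direction in which the jaws open and shut (so a half turn about z gives the same grasp; the last joint's range is limited). The gripper opens to 92 mm and grips with 3 to 60 N. Pads are 19 mm wide; open, the fingers measure 130 mm over their backs; the gripper's body (75 mm by 190 mm) begins 47 mm behind the grasp point.
Start: joints at [1.106, 0.434, 0.025, 1.573, -0.012, 1.134, -0.075], TCP at [0.221, -0.585, 0.227] pointing down, gripper open.
Joint ranges: [-2.62, 2.62], [-0.44, 2.09], [-1.27, 1.32], [0.08, 2.57], [-1.32, 4.46], [0.12, 2], [-2.74, 2.74]. Speed limits (rad/s): [2.22, 2.22, 3.01, 3.01, 3.14, 3.14, 3.14].

### API

Orientations are given as a rotation vector (axis times angle).
In Python, from cell import arm gives the robot as it stands. The module is installed in compiled form; this text tells all that it offers.
- The arm moves only by the tool jog_arm, never from a script. Its argument "increments" is a list of rows, each an object with "slide": the shift along the tool's x, y, z in mm, a list of three; "roll": the turn about the tool's z in rad; "gripper": the opening, from 0 (shut) to 1 (fully open). In form: [{"slide": [x, y, z], "roll": roll, "gripper": gripper}, ...]. A call has exactly 10 rows; each row is the pose to reach, as a shift and turn from the pose commanded when the call began, along the tool's axes at that moment; what a row does not reach only later rows make up. A row lasts 1/12 s, in which the tool goes at most 41.7 mm and 7.16 degrees, less where a joint would pass 70% of its speed; a pose out of reach is approached as far as the arm can. A call with a gripper value outside its range is refused whole. The fingers move at their own pace and stop on an object; "newtons" is the grip in N (left out, the last holds). Time passes only in rows, so rows that repeat a pose let the fingers close, or fill a call up. It gives the time, the measured TCP pose, the force and the opening at its end, in the units of the state.
- arm.observe(): the state, without advancing time (a new reading comes with each control period).
- arm.get_image(name): name is "scene" or "top"; returns a dict with "frame" (384x512x3 uint8, blue, green, red), "depth" (384x512 float32, m along the optical axis (not along the pixel's ray), 0 where there is no reading), "intrinsics" (3x3 intrinsics, pixels), "dist_coeffs" ([k1, k2, p1, p2, k3] as OpenCV has them; the pictures are not rectified), "R" (3x3) and "t" (3): a world point X has camera coordinates R X + t. Camera axes: x right, y down, z forward; pixel columns grow to the right and rows downward; lengths in m; the calibration is good to about 2 mm. A picture is of the moment at which its call begins.
- arm.sign_off(): hands the job in, once; it reports no verdict.
The state is a dict: "clock": time; "joints": joint angles; "dq": joint speeds; "joint_efforts": joint torques, N m; "position": TCP position; "ee_rot": TCP orientation; "force": force on the tool from outside, world axes, zero at the start; "ft_torque": the same for the moment, N m; "width": opening from 0.0 (shut) to 1.0 (fully open).
Only numpy, scipy, OpenCV 4.12 (cv2) and the standard library are available. Lean on these libraries where they do the work, as an engineer would, in place of code of your own. Each camera call takes 0.05 s, during which the arm holds its last target.

### The job

One of the three breakers on the power box has tripped: its handle stands half-way. Reset it by pushing the handle with closed fingertips (do not grip it) fully off, pressing it against its stop until the latch catches, then throw it fully on so that it stays, and shut the clear dust cover; the handle must never feel more than 18 N. Leave the other two breakers and the things round the box as they are.

Things in the scene. Friction and masses are not known exactly. Their poses are not given: they have to be found in the camera images.
- box_top (a point): Centre of the top panel of the grey steel power box: 190 mm (x) by 310 mm (y), top 100 mm above the worktop; it is fixed. Its x axis points to the cover's hinge (far side from the robot), y along the row of breakers, z up. Three identical black breakers are let into the top in a row, 80 mm apart, centred 10 mm towards the robot from this point; their faces stand 6 mm above the panel.
- handle_a (a joint): Handle of the tripped breaker (rad, + leans to the far side, box x): 0 tripped, upright; 0.42 fully on. Off is towards the robot: the stop lies somewhere between -0.26 and -0.72, differs each time and cannot be seen. Until the latch inside has caught at that stop, the handle springs back to 0 from either side when let go; once caught it stays off (-0.26 to -0.72) and then stays on when thrown on.
- handle_a_end (a point): Middle of the rounded end of the tripped breaker's grey handle, 54 mm from its pivot. The handle is 13 mm thick (box x; 9 mm in the last 12 mm), 24 mm wide (box y) and stands 38 mm out of the breaker's face. Feel: 5 to 11 N of push at the handle over the travel to off, easing just before the stop; the stop is a firm rubber buffer, felt as a steady rise over a few millimetres.
- pivot_a (a point): Middle of the hinge line of the tripped breaker's handle, in the breaker, 16 mm below its face (10 mm below the box's top). Axes as those of box_top; the handle turns about the y axis. The latch catches only when the handle is pressed onto the off stop with about 9 to 13 N; more than 18 N (a squeeze counts on both sides) damages it. Throwing it on after that takes under 8 N.
- handle_b (a joint): Handle of the breaker that is on (rad, + to the far side): stands at 0.42, stays where it is left. Same size as handle a. Leave it alone.
- handle_b_end (a point): Middle of the rounded end of the handle of the breaker that is on, 54 mm from its pivot.
- handle_c (a joint): Handle of the breaker that is switched off (rad, - towards the robot): stands between -0.40 and -0.62, stays where it is left. Same size as handle a. Leave it alone.
- handle_c_end (a point): Middle of the rounded end of the handle of the breaker that is off, 54 mm from its pivot.
- cover (a joint): Angle of the clear dust cover (rad): 0 shut, starts open at 1.65 to 1.90 and leaning back. The hinge is stiff: the cover stays where it is left, moves with 1 to 3 N at its edge, and must be pressed down until it lies shut.
- cover_tab (a point): Centre of the grey lift tab in the middle of the cover's free edge: 20 mm out, 70 mm wide along y, 6 mm thick. With the cover shut it lies 146 mm from the hinge line towards the robot and 10 mm above the box's top. Its axes turn with the cover; z is the outward normal of the cover's roof, x points from the tab to the hinge.
- cover_hinge (a point): Middle of the cover's hinge line, on the box's top, 75 mm to the far side of the box's centre. Axes as those of box_top; the cover turns about y. The cover is an open-bottomed shell of 3 mm clear plastic: shut, it reaches 137 mm from the hinge towards the robot, is 268 mm wide (y) and its roof is 55 mm above the box's top. Pressing on the roof 15 mm from its front edge shuts it.
- seed_can: Small upright plastic canister, 34 mm across and 51 mm high, on the worktop beside the box; origin at the centre of its underside. Leave it.
- brush: Flat brush with a wooden handle, 203 mm long and 17 mm thick, lying on the worktop beside the box; origin at the centre of its underside. Leave it.
- small_stone: Pebble, 27 by 26 by 14 mm, on the worktop behind the box; origin at the centre of its underside. Leave it.

How it is judged:
On the way, in this order (a step that is already met when the one before it is completed fails the run):
1. the tripped breaker's handle is pushed off, towards the robot (past -0.25 rad) (value of joint handle_a below -0.25 rad), for 0.1 s.
2. then it is thrown on (past 0.36 rad) (value of joint handle_a above 0.36 rad), for 0.2 s.
At the end, for the whole second after the job is handed in: The tripped breaker's handle stays on by itself (past 0.36 rad), the cover is shut (under 0.05 rad), the other two handles are still on and off, and the canister, brush and pebble lie within 30 mm of where they were (value of joint handle_a above 0.36 rad and value of joint cover below 0.05 rad and value of joint handle_b above 0.3 rad and value of joint handle_c between -0.75 and -0.3 rad and distance of each of seed_can, brush, small_stone from where it was at the start of the episode below 0.03 m); the robot touches nothing.
It fails at once if the tripped breaker's handle felt more than 18 N from the fingers (contact force between the fingers and handle_a above 18 N).
It fails at once if another breaker's handle was moved (not (value of joint handle_b above 0.3 rad) or not (value of joint handle_c below -0.3 rad) or not (value of joint handle_c above -0.75 rad)).
It fails at once if the canister, the brush or the pebble was disturbed (more than 30 mm) (distance of any of seed_can, brush, small_stone from where it was at the start of the episode above 0.03 m).
It also fails if it takes over 67 s, if anything falls off the work surface, if the arm or the gripper's body presses on something with over 40 N, if the wrist force passes 120 N, or if a joint passes its speed limit or range.

## Working session

There is one attempt and no reset: what is moved stays moved. The work goes in short steps, Python scripts to look and compute and a tool call to move; the robot and the scene stay as the last step left them, time stands still between calls to the robot, and variables do not carry over. Pictures are saved under pics/ and viewed, and the job is handed in when it is done.

Besides the shell and the picture viewer there is one more tool, called after "Request:" as name([rows], argument=value, ...), one row to a line, values as JSON. jog_arm: Moves the arm, as the interface text tells. Its arguments: {"type":"object","properties":{"increments":{"type":"array"},"newtons":{"type":"number"}},"required":["increments"]}

```bash
mkdir -p pics; python3 - <<'E'
from cell import arm
import cv2,numpy as np
s=arm.observe(); print(s)
for n in("scene","top"):
    d=arm.get_image(n); cv2.imwrite(f"pics/{n}0.png",d["frame"]); np.savez(f"{n}0.npz",**d)
    print(n,d["intrinsics"],d["dist_coeffs"],d["R"],d["t"],-np.array(d["R"]).T@d["t"])
E
```

```text
{'clock': 0.0, 'joints': array([ 1.10639378,  0.43519999,  0.02499382,  1.57407082, -0.01157981,
        1.13392856, -0.07510756]), 'dq': array([ 5.43181661e-04,  1.35511516e-03,  5.20751913e-05, -9.94909143e-04,
       -9.24432132e-04, -8.46865297e-04, -2.12080277e-03]), 'joint_efforts': array([ 1.78218143e-04, -6.67835069e+01,  9.85025950e-01, -3.14449954e+01,
       -6.04550494e-02,  4.29715379e-02,  1.74291104e-04]), 'position': array([ 0.22099051, -0.58412356,  0.22596963]), 'ee_rot': array([-3.08897473e+00, -5.64836381e-01,  6.58724761e-04]), 'force': array([ 0.06493372,  0.72541155, -0.32939467]), 'ft_torque': array([-0.00456708,  0.03260296,  0.0434655 ]), 'width': 0.9992168746595171}
scene [[455.32270384   0.         252.60572689]
 [  0.         455.32270384 190.246486  ]
 [  0.           0.           1.        ]] [0.00395151 0.         0.         0.         0.        ] [[-8.12254373e-01 -5.83303361e-01  1.52075821e-04]
 [-3.39987508e-01  4.73223314e-01 -8.12691940e-01]
 [ 4.73973974e-01 -6.60164286e-01 -5.82693562e-01]] [0.47736338 0.26507517 0.93962517] [0.03250486 0.77331489 0.76286539]
top [[459.26606909   0.         253.55760373]
 [  0.         459.26606909 190.22565642]
 [  0.           0.           1.        ]] [0.03412436 0.         0.         0.         0.        ] [[-0.01115194 -0.99992646 -0.00476613]
 [-0.98733611  0.0117656  -0.15820547]
 [ 0.15824991  0.00294147 -0.98739471]] [0.05087459 0.5757229  1.34116211] [0.35676058 0.04015213 1.41558136]
```

View pics/scene0.png

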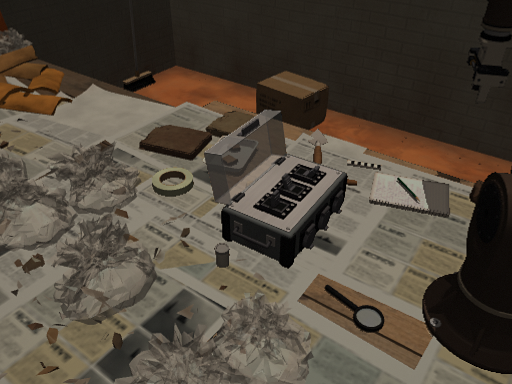

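View pics/top0.png

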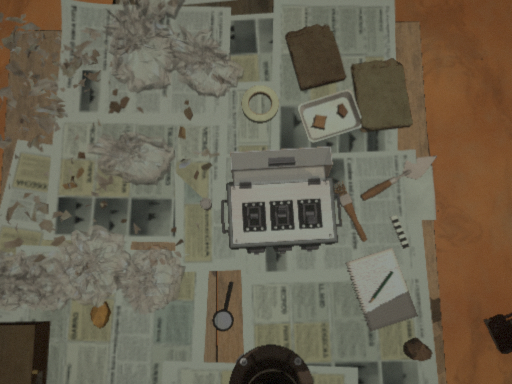

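The box sits at about (283,212) in the top view with its cover open on the far side. The scene view shows it at about (285,205). I'll enlarge both.

```bash
cat > h.py <<'E'
import numpy as np,cv2
def ray(d,uv):
    uv=np.array(uv,float).reshape(-1,1,2)
    p=cv2.undistortPoints(uv,np.array(d["intrinsics"]),np.array(d["dist_coeffs"])).reshape(-1,2)
    R=np.array(d["R"]);c=-R.T@np.array(d["t"])
    v=np.c_[p,np.ones(len(p))]@R
    return c,v
def onplane(d,uv,z):
    c,v=ray(d,uv); return c+v*((z-c[2])/v[:,2])[:,None]
def proj(d,X):
    r,_=cv2.Rodrigues(np.array(d["R"]))
    return cv2.projectPoints(np.array(X,float).reshape(-1,3),r,np.array(d["t"],float),np.array(d["intrinsics"]),np.array(d["dist_coeffs"]))[0].reshape(-1,2)
def cloud(d):
    D=np.array(d["depth"]);h,w=D.shape
    u,v=np.meshgrid(np.arange(w),np.arange(h))
    c,r=ray(d,np.stack([u,v],-1).reshape(-1,2).astype(float))
    return (c+r*D.reshape(-1,1)).reshape(h,w,3)
E
python3 - <<'E'
import numpy as np,cv2
from h import *
for n,(x0,y0,x1,y1) in dict(top=(215,140,345,260),scene=(195,100,365,275)).items():
    f=np.load(n+"0.npz")["frame"][y0:y1,x0:x1]
    k=min(800//(x1-x0),600//(y1-y0))
    f=cv2.resize(f,None,fx=k,fy=k,interpolation=cv2.INTER_CUBIC)
    f=np.clip(f.astype(float)*1.6,0,255).astype(np.uint8)
    print(n,k); cv2.imwrite(f"pics/{n}0z.png",f)
d=np.load("top0.npz");P=cloud(d)
for v in range(150,250,6): print(v,np.round(P[v,283],3),np.round(P[v,270],3))
E
```

```text
top 5
scene 3
150 [ 0.655 -0.036  0.225] [ 0.656 -0.001  0.223]
156 [ 0.638 -0.035  0.226] [ 0.638 -0.001  0.228]
162 [ 0.616 -0.033  0.252] [0.617 0.    0.251]
168 [ 0.631 -0.042  0.104] [ 0.633 -0.005  0.101]
174 [ 0.615 -0.043  0.095] [ 0.615 -0.004  0.098]
180 [ 0.598 -0.042  0.095] [ 0.597 -0.004  0.102]
186 [ 0.579 -0.042  0.1  ] [ 0.579 -0.004  0.105]
192 [ 0.561 -0.041  0.1  ] [ 0.561 -0.003  0.108]
198 [ 0.544 -0.041  0.102] [ 0.543 -0.003  0.106]
204 [ 0.525 -0.04   0.11 ] [ 0.526 -0.003  0.103]
210 [ 0.505 -0.038  0.132] [ 0.509 -0.002  0.106]
216 [ 0.491 -0.039  0.107] [ 0.492 -0.002  0.1  ]
222 [ 0.473 -0.039  0.11 ] [ 0.475 -0.002  0.1  ]
228 [ 0.457 -0.039  0.104] [ 0.457 -0.002  0.104]
234 [ 0.44  -0.038  0.102] [ 0.44  -0.001  0.099]
240 [ 0.423 -0.038  0.105] [ 0.423 -0.001  0.098]
246 [ 0.407 -0.039  0.083] [ 0.408 -0.002  0.07 ]
```

View pics/top0z.png

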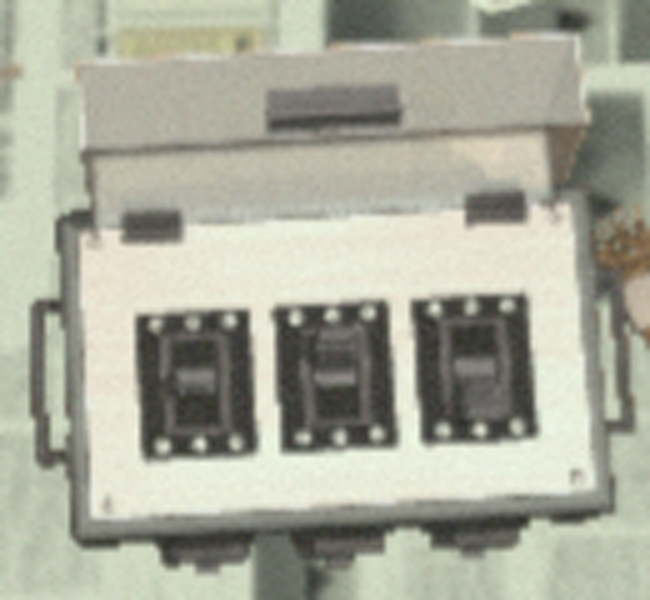

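View pics/scene0z.png

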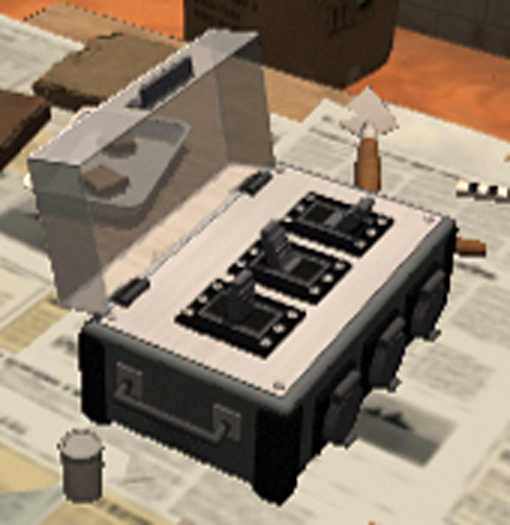

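Top view (zoomed ×5): the breakers are at (197,383), (335,375) and (475,368). The left one, at +y, is upright and so tripped. The middle handle leans away (on), and the right one leans to the robot (off). Next I'll measure them.

```bash
python3 - <<'E'
import numpy as np,cv2
from h import *
d=np.load("top0.npz");f=d["frame"]
g=cv2.cvtColor(f,cv2.COLOR_BGR2GRAY)
roi=np.zeros_like(g);roi[197:236,236:328]=1
m=((g<75)&(roi>0)).astype(np.uint8)
m=cv2.morphologyEx(m,cv2.MORPH_CLOSE,np.ones((5,5)))
cs=[c for c in cv2.findContours(m,0,1)[0] if cv2.contourArea(c)>200]
cen=[]
for c in sorted(cs,key=lambda c:c[0,0,0]):
    M=np.zeros_like(g);cv2.drawContours(M,[c],-1,1,-1)
    r=cv2.minAreaRect(c)
    # face rays
    box=cv2.boxPoints(r);W=onplane(d,box,.106)
    print(np.round(r[0],1),np.round(r[1],1),round(r[2],1),"ctr",np.round(onplane(d,[r[0]],.106)[0],4),"sides",np.round([np.linalg.norm(W[0]-W[1]),np.linalg.norm(W[1]-W[2])],3))
    cen.append(onplane(d,[r[0]],.106)[0])
cen=np.array(cen); print(np.linalg.norm(cen[0]-cen[1]),np.linalg.norm(cen[1]-cen[2]))
v=cen[0]-cen[2];yaw=np.arctan2(-v[0],v[1]);print("yaw",yaw)
ex=np.array([np.cos(yaw),np.sin(yaw),0]);ey=np.array([-np.sin(yaw),np.cos(yaw),0])
mid=cen.mean(0);mid[2]=.1;top=mid+.01*ex
print("box_top",top)
# panel from bright/outer check: project box corners into both views
s=np.load("scene0.npz")
def L(x,y,z): return top+ex*x+ey*y+np.array([0,0,z])
corn=[L(a*.095,b*.155,0) for a,b in((1,1),(1,-1),(-1,-1),(-1,1))]
piv=[L(-.01,b,-.01) for b in(.08,0,-.08)]
th=[0,.42,-.5]
ends=[p+.054*(np.sin(t)*ex+np.cos(t)*np.array([0,0,1])) for p,t in zip(piv,th)]
for n,dd,(x0,y0,x1,y1),k in(("top",d,(215,140,345,260),5),("scene",s,(195,100,365,275),4)):
    im=cv2.resize(dd["frame"][y0:y1,x0:x1],None,fx=k,fy=k,interpolation=cv2.INTER_CUBIC)
    im=np.clip(im*1.6,0,255).astype(np.uint8)
    q=lambda X:tuple(np.int32(np.round((proj(dd,X)[0]-[x0,y0]+.5)*k)))
    for i in range(4): cv2.line(im,q(corn[i]),q(corn[(i+1)%4]),(0,0,255),1)
    for e in ends: cv2.circle(im,q(e),4,(0,255,0),1)
    for t in np.arange(1.6,1.95,.05):
        # cover tab: 146 from hinge, 10 above when shut
        r=np.array([-.146,.01]);a=t
        X=L(.075-.146*np.cos(a)+.01*np.sin(a),0,.146*np.sin(a)+.01*np.cos(a))
        cv2.circle(im,q(X),2,(255,0,0),-1); print(n,round(t,2),(np.round(proj(dd,X)[0],1)),q(X))
    if n=="scene": im=im[:600]
    cv2.imwrite(f"pics/{n}_fit.png",im)
E
```

```text
[253.7 216.4] [28.3 22.6] 86.8 ctr [0.4909 0.0445 0.106 ] sides [0.065 0.081]
[281.4 214.7] [28.3 22.9] 85.9 ctr [ 0.4947 -0.035   0.106 ] sides [0.066 0.081]
[309.5 213. ] [28. 23.] 90.0 ctr [ 0.4987 -0.1153  0.106 ] sides [0.066 0.08 ]
0.07957945395718191 0.08043591207111973
yaw 0.04926116539433605
box_top [ 0.50475679 -0.03475026  0.1       ]
top 1.6 [281.8 171. ] (np.int32(337), np.int32(158))
top 1.65 [281.6 168.3] (np.int32(336), np.int32(144))
top 1.7 [281.4 165.7] (np.int32(335), np.int32(131))
top 1.75 [281.2 163.2] (np.int32(333), np.int32(118))
top 1.8 [281.  160.7] (np.int32(332), np.int32(106))
top 1.85 [280.7 158.4] (np.int32(331), np.int32(94))
top 1.9 [280.5 156.1] (np.int32(330), np.int32(83))
scene 1.6 [257.9 127.7] (np.int32(253), np.int32(113))
scene 1.65 [255.3 127.3] (np.int32(243), np.int32(111))
scene 1.7 [252.8 127. ] (np.int32(233), np.int32(110))
scene 1.75 [250.4 126.8] (np.int32(223), np.int32(109))
scene 1.8 [248.  126.8] (np.int32(214), np.int32(109))
scene 1.85 [245.6 126.9] (np.int32(204), np.int32(110))
scene 1.9 [243.3 127.2] (np.int32(195), np.int32(111))
```

View pics/top_fit.png

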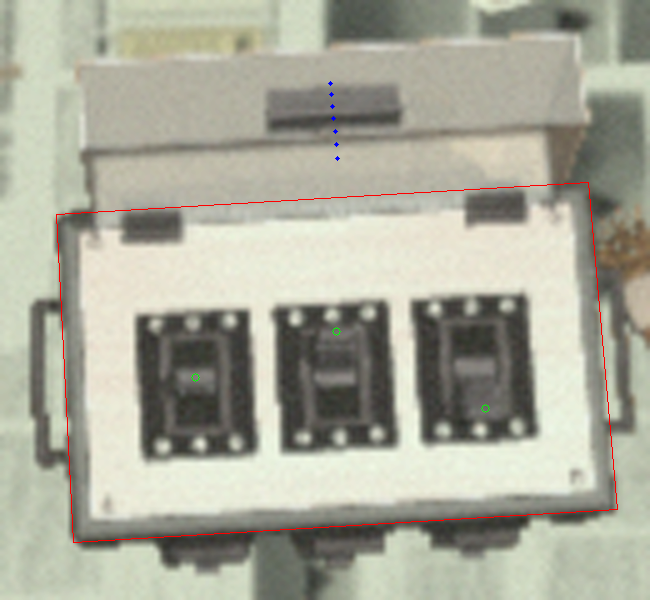

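View pics/scene_fit.png

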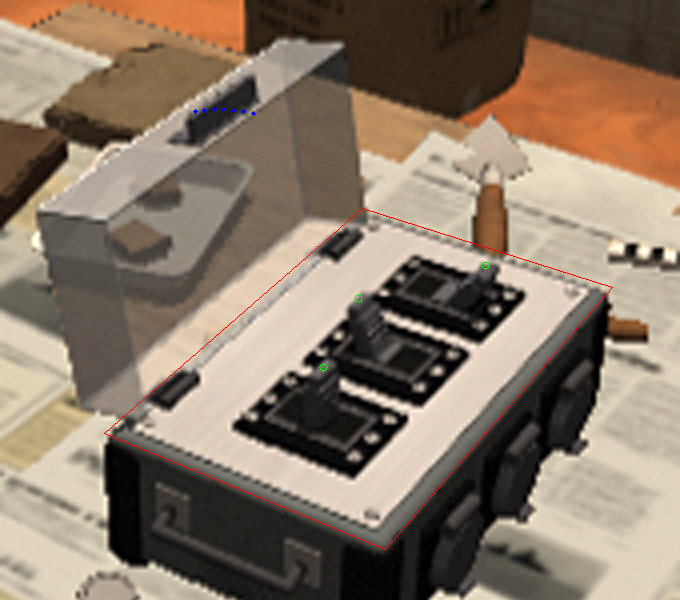

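```bash
cat >> h.py <<'E'
YAW=.0493
EX=np.array([np.cos(YAW),np.sin(YAW),0]);EY=np.array([-np.sin(YAW),np.cos(YAW),0]);EZ=np.array([0,0,1.])
TOP=np.array([.5048,-.0348,.1]); B=np.stack([EX,EY,EZ])
PIV=TOP-.01*EX+.08*EY-.01*EZ
def status(target=None):
    from cell import arm
    from scipy.spatial.transform import Rotation as Ro
    s=arm.observe();R=Ro.from_rotvec(s["ee_rot"]).as_matrix()
    q=B@(s["position"]-PIV)*1e3
    print("t",round(s["clock"],2),"TCP pivfrm mm",np.round(q,1),"F box",np.round(B@s["force"],2),"w",round(s["width"],3))
    print("tool x,z in box",np.round(B@R[:,0],3),np.round(B@R[:,2],3),"world",np.round(s["position"],3),"q",np.round(s["joints"],2))
    if target is not None:
        print("slide mm",np.round(R.T@B.T@(np.array(target)-q),1),"roll",round(float(np.arctan2((B@R[:,0])[1],(B@R[:,0])[0])),4))
E
python3 -c "
from h import *
status([45,0,130])"
```

```text
t 0.1 TCP pivfrm mm [-300.5 -614.7  136. ] F box [0.7  1.16 0.21] w 1.0
tool x,z in box [ 0.952  0.307 -0.   ] [-0.001  0.001 -1.   ] world [ 0.221 -0.584  0.226] q [ 1.11  0.44  0.02  1.57 -0.01  1.13 -0.08]
slide mm [ 517.7 -478.7    6.6] roll 0.3124
```

Request:
jog_arm([
  {"slide": [26, -24, 0], "roll": 0.05, "gripper": 0},
  {"slide": [52, -48, 0], "roll": 0.1, "gripper": 0},
  {"slide": [78, -72, 0], "roll": 0.15, "gripper": 0},
  {"slide": [104, -96, 0], "roll": 0.2, "gripper": 0},
  {"slide": [130, -120, 0], "roll": 0.25, "gripper": 0},
  {"slide": [156, -144, 0], "roll": 0.3, "gripper": 0},
  {"slide": [182, -168, 0], "roll": 0.312, "gripper": 0},
  {"slide": [208, -192, 0], "roll": 0.312, "gripper": 0},
  {"slide": [234, -216, 0], "roll": 0.312, "gripper": 0},
  {"slide": [260, -240, 0], "roll": 0.312, "gripper": 0},
], newtons=20)

```text
clock: 0.93
position: [0.3797, -0.2663, 0.2266]
ee_rot: [-3.141, -0.078, 0.0]
force: [1.1, -0.9, 0.0]
width: 0.325
```

```bash
python3 -c "
from h import *
status([45,0,130])"
```

```text
t 0.93 TCP pivfrm mm [-126.4 -305.1  136.6] F box [ 1.09 -0.95  0.03] w 0.325
tool x,z in box [ 1.  0. -0.] [-0.  0. -1.] world [ 0.38  -0.266  0.227] q [ 0.58  0.18 -0.09  1.94  0.02  1.02 -1.05]
slide mm [ 171.5 -305.     6.6] roll 0.0003
```

Request:
jog_arm([
  {"slide": [20, -35, 0], "roll": 0, "gripper": 0},
  {"slide": [40, -70, 0], "roll": 0, "gripper": 0},
  {"slide": [60, -105, 0], "roll": 0, "gripper": 0},
  {"slide": [80, -140, 0], "roll": 0, "gripper": 0},
  {"slide": [100, -175, 0], "roll": 0, "gripper": 0},
  {"slide": [120, -210, 0], "roll": 0, "gripper": 0},
  {"slide": [140, -245, 0], "roll": 0, "gripper": 0},
  {"slide": [156, -275, 0], "roll": 0, "gripper": 0},
  {"slide": [164, -295, 0], "roll": 0, "gripper": 0},
  {"slide": [166, -300, 0], "roll": 0, "gripper": 0},
])

```text
clock: 1.77
position: [0.531, 0.0448, 0.2264]
ee_rot: [-3.138, -0.087, 0.0]
force: [-1.1, 0.1, -0.1]
width: 0.005
```

```bash
python3 -c "
from h import *
status([35,0,44])
from cell import arm
d=arm.get_image('scene')
f=cv2.resize(d['frame'][60:280,180:400],None,fx=2.7,fy=2.7,interpolation=2)
cv2.imwrite('pics/s1.png',np.clip(f*1.6,0,255).astype('uint8'))"
```

```text
t 1.77 TCP pivfrm mm [ 40.1  -1.8 136.4] F box [-1.05  0.14 -0.14] w 0.005
tool x,z in box [ 1.     0.006 -0.   ] [-0.     0.002 -1.   ] world [0.531 0.045 0.226] q [ 0.05  0.31 -0.3   1.78  0.1   1.07 -1.8 ]
slide mm [-5.  -1.6 92.4] roll 0.0061
```

View pics/s1.png

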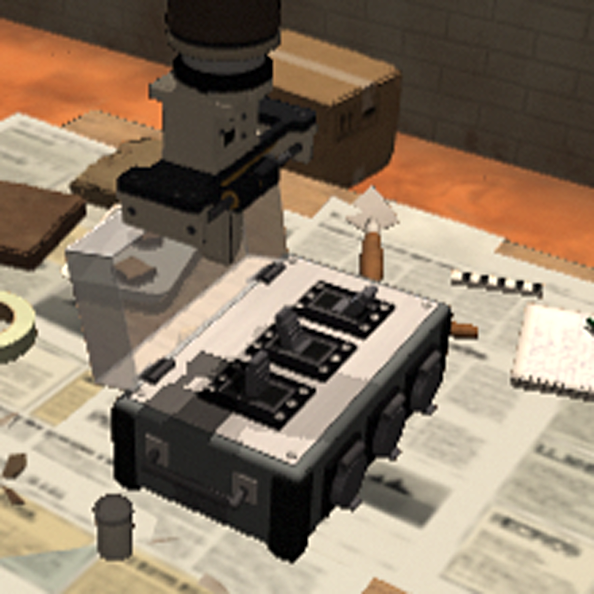

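The picture shows the shut fingers above and just behind the upright handle at about (255,365), with the gripper body lying along the row and clear of the cover. Next I go down behind the handle.

Request:
jog_arm([
  {"slide": [-2, -2, 15], "roll": 0.006, "gripper": 0},
  {"slide": [-4, -2, 30], "roll": 0.006, "gripper": 0},
  {"slide": [-6, -2, 45], "roll": 0.006, "gripper": 0},
  {"slide": [-8, -2, 60], "roll": 0.006, "gripper": 0},
  {"slide": [-10, -2, 75], "roll": 0.006, "gripper": 0},
  {"slide": [-12, -2, 85], "roll": 0.006, "gripper": 0},
  {"slide": [-12, -2, 91], "roll": 0.006, "gripper": 0},
  {"slide": [-12, -2, 94], "roll": 0.006, "gripper": 0},
  {"slide": [-12, -2, 94], "roll": 0.006, "gripper": 0},
  {"slide": [-12, -2, 94], "roll": 0.006, "gripper": 0},
])

```text
clock: 2.65
position: [0.5187, 0.041, 0.1332]
ee_rot: [3.141, 0.068, 0.001]
force: [-0.5, 0.2, 0.3]
width: 0.008
```

```bash
python3 -c "
from h import *
status([20,0,43])
from cell import arm
d=arm.get_image('scene')
f=cv2.resize(d['frame'][100:260,200:360],None,fx=3.7,fy=3.7,interpolation=2)
cv2.imwrite('pics/s2.png',np.clip(f*1.6,0,255).astype('uint8'))"
```

```text
t 2.65 TCP pivfrm mm [27.6 -5.  43.2] F box [-0.48  0.24  0.26] w 0.008
tool x,z in box [ 1.    -0.006  0.001] [ 0.001 -0.    -1.   ] world [0.519 0.041 0.133] q [ 0.04  0.39 -0.28  1.92  0.14  0.85 -1.85]
slide mm [-7.6 -4.9  0.2] roll -0.0059
```

View pics/s2.png

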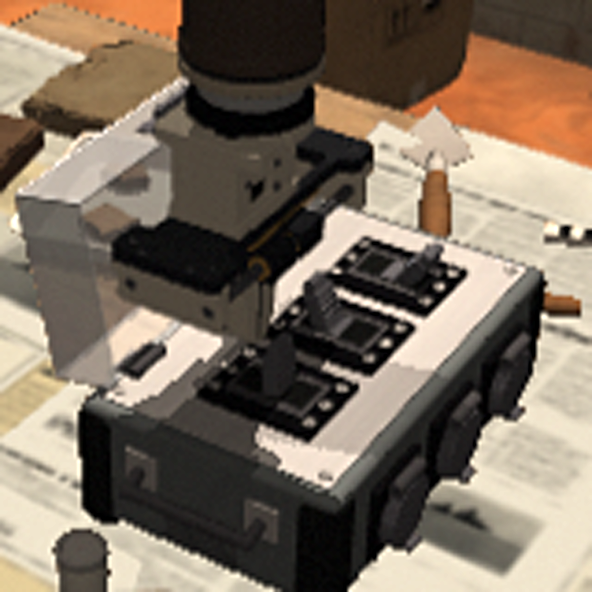

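```bash
python3 -c "
from h import *
from cell import arm
d=arm.get_image('scene')
p=arm.observe()['position']
f=cv2.resize(d['frame'][100:260,200:360],None,fx=3.7,fy=3.7,interpolation=2)
f=np.clip(f*2.6,0,255).astype('uint8')
def q(X): return tuple(np.int32((proj(d,X)[0]-[200,100]+.5)*3.7))
for dz in (0,.066):
  c=[p+EX*a*.0095+EY*b*.019+EZ*dz for a,b in((1,1),(1,-1),(-1,-1),(-1,1))]
  for i in range(4): cv2.line(f,q(c[i]),q(c[(i+1)%4]),(0,0,255),1)
cv2.imwrite('pics/s3.png',f)"
```

```text
(no output)
```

View pics/s3.png

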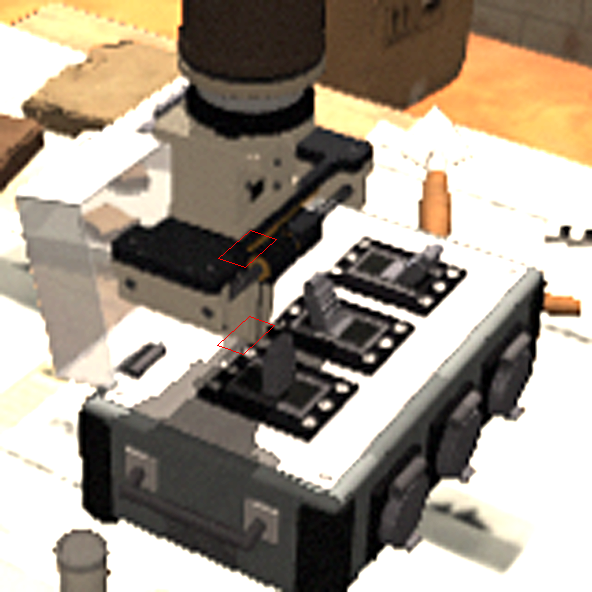

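Scene view: the projected TCP at about (245,337) lands on the fingertip, just behind the handle at (278,360). Now I close in until it touches.

Request:
jog_arm([
  {"slide": [-1, -3, 0], "roll": -0.006, "gripper": 0},
  {"slide": [-3, -5, 0], "roll": -0.006, "gripper": 0},
  {"slide": [-5, -5, 0], "roll": -0.006, "gripper": 0},
  {"slide": [-7, -5, 0], "roll": -0.006, "gripper": 0},
  {"slide": [-9, -5, 0], "roll": -0.006, "gripper": 0},
  {"slide": [-11, -5, 0], "roll": -0.006, "gripper": 0},
  {"slide": [-12, -5, 0], "roll": -0.006, "gripper": 0},
  {"slide": [-13, -5, 0], "roll": -0.006, "gripper": 0},
  {"slide": [-14, -5, 0], "roll": -0.006, "gripper": 0},
  {"slide": [-14, -5, 0], "roll": -0.006, "gripper": 0},
])

```text
clock: 3.58
position: [0.5049, 0.0456, 0.1332]
ee_rot: [-3.14, -0.078, -0.003]
force: [5.7, 0.4, 1.3]
width: 0.008
```

```bash
python3 -c "
from h import *
status([10,0,42])"
```

```text
t 3.58 TCP pivfrm mm [14.1  0.3 43.2] F box [5.75 0.11 1.3 ] w 0.008
tool x,z in box [1.    0.    0.002] [ 0.002  0.    -1.   ] world [0.505 0.046 0.133] q [ 0.03  0.37 -0.29  1.95  0.14  0.83 -1.86]
slide mm [-4.1  0.3  1.2] roll 0.0003
```

Request:
jog_arm([
  {"slide": [-0.5, 0, 0], "roll": 0, "gripper": 0},
  {"slide": [-1, 0, 0], "roll": 0, "gripper": 0},
  {"slide": [-1.5, 0, 0], "roll": 0, "gripper": 0},
  {"slide": [-2, 0, 0], "roll": 0, "gripper": 0},
  {"slide": [-2.5, 0, 0], "roll": 0, "gripper": 0},
  {"slide": [-3, 0, 0], "roll": 0, "gripper": 0},
  {"slide": [-3.5, 0, 0], "roll": 0, "gripper": 0},
  {"slide": [-4, 0, 0], "roll": 0, "gripper": 0},
  {"slide": [-4.5, 0, 0.2], "roll": 0, "gripper": 0},
  {"slide": [-4.5, 0, 0.2], "roll": 0, "gripper": 0},
])

```text
clock: 4.42
position: [0.5006, 0.0455, 0.1331]
ee_rot: [-3.14, -0.078, -0.003]
force: [4.8, -0.3, 3.3]
width: 0.004
```

```bash
python3 -c "
from h import *
status([10,0,42])"
```

```text
t 4.42 TCP pivfrm mm [ 9.8  0.4 43.1] F box [ 4.82 -0.51  3.31] w 0.004
tool x,z in box [1.    0.    0.002] [ 0.002  0.    -1.   ] world [0.501 0.045 0.133] q [ 0.03  0.36 -0.29  1.96  0.14  0.83 -1.86]
slide mm [0.2 0.4 1.1] roll 0.0003
```

Request:
jog_arm([
  {"slide": [-0.5, 0, 0], "roll": 0, "gripper": 0},
  {"slide": [-1, 0, 0], "roll": 0, "gripper": 0},
  {"slide": [-1.5, 0, 0], "roll": 0, "gripper": 0},
  {"slide": [-2, 0, 0], "roll": 0, "gripper": 0},
  {"slide": [-2.4, 0, 0], "roll": 0, "gripper": 0},
  {"slide": [-2.8, 0, 0.2], "roll": 0, "gripper": 0},
  {"slide": [-3.2, 0, 0.2], "roll": 0, "gripper": 0},
  {"slide": [-3.6, 0, 0.3], "roll": 0, "gripper": 0},
  {"slide": [-4, 0, 0.3], "roll": 0, "gripper": 0},
  {"slide": [-4, 0, 0.3], "roll": 0, "gripper": 0},
])

```text
clock: 5.25
position: [0.497, 0.0453, 0.1329]
ee_rot: [-3.14, -0.078, -0.004]
force: [5.6, 0.1, 2.0]
width: 0.005
```

```bash
python3 -c "
from h import *
status([10,0,42])"
```

```text
t 5.25 TCP pivfrm mm [ 6.1  0.4 42.9] F box [ 5.58 -0.19  2.05] w 0.005
tool x,z in box [1.    0.    0.003] [ 0.003  0.    -1.   ] world [0.497 0.045 0.133] q [ 0.03  0.36 -0.29  1.97  0.14  0.83 -1.86]
slide mm [3.9 0.4 0.9] roll 0.0002
```

Request:
jog_arm([
  {"slide": [-0.3, 0, 0.1], "roll": 0, "gripper": 0},
  {"slide": [-0.6, 0, 0.2], "roll": 0, "gripper": 0},
  {"slide": [-0.9, 0, 0.3], "roll": 0, "gripper": 0},
  {"slide": [-1.2, 0, 0.4], "roll": 0, "gripper": 0},
  {"slide": [-1.5, 0, 0.5], "roll": 0, "gripper": 0},
  {"slide": [-1.8, 0, 0.6], "roll": 0, "gripper": 0},
  {"slide": [-2.1, 0, 0.7], "roll": 0, "gripper": 0},
  {"slide": [-2.4, 0, 0.8], "roll": 0, "gripper": 0},
  {"slide": [-2.5, 0, 0.8], "roll": 0, "gripper": 0},
  {"slide": [-2.5, 0, 0.8], "roll": 0, "gripper": 0},
])

```text
clock: 6.08
position: [0.4951, 0.0453, 0.1325]
ee_rot: [-3.14, -0.078, -0.006]
force: [6.6, -0.1, 4.9]
width: 0.005
```

```bash
python3 -c "
from h import *
status([10,0,42])"
```

```text
t 6.08 TCP pivfrm mm [ 4.3  0.5 42.5] F box [ 6.6  -0.45  4.9 ] w 0.005
tool x,z in box [1.    0.    0.004] [ 0.004  0.    -1.   ] world [0.495 0.045 0.133] q [ 0.03  0.36 -0.29  1.98  0.14  0.82 -1.86]
slide mm [5.7 0.5 0.6] roll 0.0001
```

Request:
jog_arm([
  {"slide": [-0.3, 0, 0], "roll": 0, "gripper": 0},
  {"slide": [-0.6, 0, 0], "roll": 0, "gripper": 0},
  {"slide": [-0.9, 0, 0], "roll": 0, "gripper": 0},
  {"slide": [-1.2, 0, 0], "roll": 0, "gripper": 0},
  {"slide": [-1.5, 0, 0], "roll": 0, "gripper": 0},
  {"slide": [-1.8, 0, 0], "roll": 0, "gripper": 0},
  {"slide": [-2, 0, 0], "roll": 0, "gripper": 0},
  {"slide": [-2, 0, 0], "roll": 0, "gripper": 0},
  {"slide": [-2, 0, 0], "roll": 0, "gripper": 0},
  {"slide": [-2, 0, 0], "roll": 0, "gripper": 0},
])

```text
clock: 6.92
position: [0.493, 0.0452, 0.1323]
ee_rot: [-3.14, -0.078, -0.006]
force: [8.6, 0.3, 2.8]
width: 0.004
```

```bash
python3 -c "
from h import *
for i in range(1): status([10,0,42])"
```

```text
t 6.92 TCP pivfrm mm [ 2.2  0.5 42.3] F box [ 8.61 -0.16  2.79] w 0.004
tool x,z in box [1.    0.    0.004] [ 0.004  0.    -1.   ] world [0.493 0.045 0.132] q [ 0.03  0.35 -0.29  1.98  0.14  0.82 -1.86]
slide mm [7.8 0.5 0.4] roll 0.0002
```

Request:
jog_arm([
  {"slide": [-0.3, 0, 0.1], "roll": 0, "gripper": 0},
  {"slide": [-0.6, 0, 0.2], "roll": 0, "gripper": 0},
  {"slide": [-0.9, 0, 0.2], "roll": 0, "gripper": 0},
  {"slide": [-1.2, 0, 0.3], "roll": 0, "gripper": 0},
  {"slide": [-1.5, 0, 0.4], "roll": 0, "gripper": 0},
  {"slide": [-1.8, 0, 0.5], "roll": 0, "gripper": 0},
  {"slide": [-2, 0, 0.5], "roll": 0, "gripper": 0},
  {"slide": [-2, 0, 0.5], "roll": 0, "gripper": 0},
  {"slide": [-2, 0, 0.5], "roll": 0, "gripper": 0},
  {"slide": [-2, 0, 0.5], "roll": 0, "gripper": 0},
])

```text
clock: 7.75
position: [0.4909, 0.0451, 0.1318]
ee_rot: [-3.14, -0.078, -0.006]
force: [7.0, 0.4, 3.3]
width: 0.002
```

```bash
python3 -c "
from h import *
for i in range(1): status([10,0,42])"
```

```text
t 7.75 TCP pivfrm mm [ 0.   0.5 41.8] F box [7.03 0.01 3.34] w 0.002
tool x,z in box [1.    0.    0.004] [ 0.004  0.    -1.   ] world [0.491 0.045 0.132] q [ 0.03  0.35 -0.29  1.99  0.14  0.82 -1.86]
slide mm [10.   0.5 -0.2] roll 0.0002
```

Request:
jog_arm([
  {"slide": [-0.3, 0, 0.1], "roll": 0, "gripper": 0},
  {"slide": [-0.6, 0, 0.2], "roll": 0, "gripper": 0},
  {"slide": [-0.9, 0, 0.2], "roll": 0, "gripper": 0},
  {"slide": [-1.2, 0, 0.3], "roll": 0, "gripper": 0},
  {"slide": [-1.5, 0, 0.4], "roll": 0, "gripper": 0},
  {"slide": [-1.8, 0, 0.5], "roll": 0, "gripper": 0},
  {"slide": [-2, 0, 0.5], "roll": 0, "gripper": 0},
  {"slide": [-2, 0, 0.5], "roll": 0, "gripper": 0},
  {"slide": [-2, 0, 0.5], "roll": 0, "gripper": 0},
  {"slide": [-2, 0, 0.5], "roll": 0, "gripper": 0},
])

```text
clock: 8.58
position: [0.4884, 0.0449, 0.1311]
ee_rot: [-3.14, -0.078, -0.004]
force: [5.2, -0.1, 1.9]
width: 0.008
```

```bash
python3 -c "
from h import *
for i in range(1): status([10,0,42])"
```

```text
t 8.58 TCP pivfrm mm [-2.4  0.4 41.1] F box [ 5.2  -0.37  1.86] w 0.008
tool x,z in box [1.    0.    0.003] [ 0.003  0.    -1.   ] world [0.488 0.045 0.131] q [ 0.03  0.35 -0.29  1.99  0.14  0.81 -1.86]
slide mm [12.4  0.4 -0.8] roll 0.0003
```

Request:
jog_arm([
  {"slide": [-0.2, 0, 0.1], "roll": 0, "gripper": 0},
  {"slide": [-0.4, 0, 0.2], "roll": 0, "gripper": 0},
  {"slide": [-0.6, 0, 0.2], "roll": 0, "gripper": 0},
  {"slide": [-0.8, 0, 0.3], "roll": 0, "gripper": 0},
  {"slide": [-1, 0, 0.3], "roll": 0, "gripper": 0},
  {"slide": [-1.2, 0, 0.3], "roll": 0, "gripper": 0},
  {"slide": [-1.5, 0, 0.4], "roll": 0, "gripper": 0},
  {"slide": [-1.5, 0, 0.4], "roll": 0, "gripper": 0},
  {"slide": [-1.5, 0, 0.4], "roll": 0, "gripper": 0},
  {"slide": [-1.5, 0, 0.4], "roll": 0, "gripper": 0},
])

```text
clock: 9.42
position: [0.487, 0.0449, 0.1307]
ee_rot: [-3.14, -0.078, -0.004]
force: [6.2, 0.9, 2.0]
width: 0.003
```

```bash
python3 -c "
from h import *
for i in range(1): status([10,0,42])"
```

```text
t 9.42 TCP pivfrm mm [-3.9  0.5 40.7] F box [6.21 0.6  1.98] w 0.003
tool x,z in box [1.    0.    0.003] [ 0.003  0.    -1.   ] world [0.487 0.045 0.131] q [ 0.03  0.35 -0.29  2.    0.14  0.81 -1.86]
slide mm [13.9  0.5 -1.3] roll 0.0003
```

Request:
jog_arm([
  {"slide": [-0.2, 0, 0.1], "roll": 0, "gripper": 0},
  {"slide": [-0.4, 0, 0.2], "roll": 0, "gripper": 0},
  {"slide": [-0.6, 0, 0.2], "roll": 0, "gripper": 0},
  {"slide": [-0.8, 0, 0.3], "roll": 0, "gripper": 0},
  {"slide": [-1, 0, 0.3], "roll": 0, "gripper": 0},
  {"slide": [-1.2, 0, 0.3], "roll": 0, "gripper": 0},
  {"slide": [-1.5, 0, 0.4], "roll": 0, "gripper": 0},
  {"slide": [-1.5, 0, 0.4], "roll": 0, "gripper": 0},
  {"slide": [-1.5, 0, 0.4], "roll": 0, "gripper": 0},
  {"slide": [-1.5, 0, 0.4], "roll": 0, "gripper": 0},
])

```text
clock: 10.25
position: [0.4852, 0.0448, 0.1302]
ee_rot: [-3.14, -0.078, -0.003]
force: [5.5, -0.1, 1.1]
width: 0.001
```

```bash
python3 -c "
from h import *
for i in range(1): status([10,0,42])"
```

```text
t 10.25 TCP pivfrm mm [-5.6  0.4 40.2] F box [ 5.49 -0.36  1.12] w 0.001
tool x,z in box [1.    0.    0.002] [ 0.002  0.    -1.   ] world [0.485 0.045 0.13 ] q [ 0.03  0.35 -0.29  2.    0.14  0.81 -1.86]
slide mm [15.6  0.4 -1.8] roll 0.0003
```

Request:
jog_arm([
  {"slide": [-0.2, 0, 0.1], "roll": 0, "gripper": 0},
  {"slide": [-0.4, 0, 0.2], "roll": 0, "gripper": 0},
  {"slide": [-0.6, 0, 0.3], "roll": 0, "gripper": 0},
  {"slide": [-0.8, 0, 0.4], "roll": 0, "gripper": 0},
  {"slide": [-1, 0, 0.5], "roll": 0, "gripper": 0},
  {"slide": [-1.2, 0, 0.6], "roll": 0, "gripper": 0},
  {"slide": [-1.5, 0, 0.7], "roll": 0, "gripper": 0},
  {"slide": [-1.5, 0, 0.7], "roll": 0, "gripper": 0},
  {"slide": [-1.5, 0, 0.7], "roll": 0, "gripper": 0},
  {"slide": [-1.5, 0, 0.7], "roll": 0, "gripper": 0},
])

```text
clock: 11.08
position: [0.4844, 0.0448, 0.1298]
ee_rot: [-3.14, -0.078, -0.005]
force: [6.9, 0.0, 2.4]
width: 0.005
```

```bash
python3 -c "
from h import *
for i in range(1): status([10,0,42])"
```

```text
t 11.08 TCP pivfrm mm [-6.5  0.5 39.8] F box [ 6.85 -0.33  2.43] w 0.005
tool x,z in box [1.    0.    0.003] [ 0.003  0.    -1.   ] world [0.484 0.045 0.13 ] q [ 0.03  0.34 -0.29  2.01  0.14  0.81 -1.86]
slide mm [16.5  0.5 -2.2] roll 0.0003
```

Request:
jog_arm([
  {"slide": [-0.2, 0, 0], "roll": 0, "gripper": 0},
  {"slide": [-0.4, 0, 0.1], "roll": 0, "gripper": 0},
  {"slide": [-0.6, 0, 0.1], "roll": 0, "gripper": 0},
  {"slide": [-0.8, 0, 0.1], "roll": 0, "gripper": 0},
  {"slide": [-1, 0, 0.2], "roll": 0, "gripper": 0},
  {"slide": [-1, 0, 0.2], "roll": 0, "gripper": 0},
  {"slide": [-1, 0, 0.2], "roll": 0, "gripper": 0},
  {"slide": [-1, 0, 0.2], "roll": 0, "gripper": 0},
  {"slide": [-1, 0, 0.2], "roll": 0, "gripper": 0},
  {"slide": [-1, 0, 0.2], "roll": 0, "gripper": 0},
])

```text
clock: 11.92
position: [0.4838, 0.0447, 0.1296]
ee_rot: [-3.14, -0.078, -0.007]
force: [7.4, 0.6, 2.3]
width: 0.004
```

```bash
python3 -c "
from h import *
for i in range(1): status([10,0,42])"
```

```text
t 11.92 TCP pivfrm mm [-7.1  0.5 39.6] F box [7.4  0.25 2.31] w 0.004
tool x,z in box [1.    0.    0.004] [ 0.004  0.    -1.   ] world [0.484 0.045 0.13 ] q [ 0.03  0.34 -0.29  2.01  0.14  0.8  -1.86]
slide mm [17.1  0.5 -2.3] roll 0.0002
```

Request:
jog_arm([
  {"slide": [-0.2, 0, 0], "roll": 0, "gripper": 0},
  {"slide": [-0.4, 0, 0.1], "roll": 0, "gripper": 0},
  {"slide": [-0.6, 0, 0.1], "roll": 0, "gripper": 0},
  {"slide": [-0.8, 0, 0.1], "roll": 0, "gripper": 0},
  {"slide": [-1, 0, 0.2], "roll": 0, "gripper": 0},
  {"slide": [-1.2, 0, 0.2], "roll": 0, "gripper": 0},
  {"slide": [-1.4, 0, 0.3], "roll": 0, "gripper": 0},
  {"slide": [-1.4, 0, 0.3], "roll": 0, "gripper": 0},
  {"slide": [-1.4, 0, 0.3], "roll": 0, "gripper": 0},
  {"slide": [-1.4, 0, 0.3], "roll": 0, "gripper": 0},
])

```text
clock: 12.75
position: [0.483, 0.0447, 0.1295]
ee_rot: [-3.14, -0.078, -0.009]
force: [9.8, -0.2, 0.5]
width: 0.007
```

```bash
python3 -c "
from h import *
for i in range(1): status([10,0,42])"
```

```text
t 12.75 TCP pivfrm mm [-7.8  0.5 39.5] F box [ 9.77 -0.65  0.52] w 0.007
tool x,z in box [1.    0.    0.005] [ 0.005  0.001 -1.   ] world [0.483 0.045 0.129] q [ 0.03  0.34 -0.3   2.01  0.14  0.8  -1.86]
slide mm [17.9  0.5 -2.4] roll 0.0002
```

Request:
jog_arm([
  {"slide": [-0.2, 0, 0], "roll": 0, "gripper": 0},
  {"slide": [-0.4, 0, 0.1], "roll": 0, "gripper": 0},
  {"slide": [-0.6, 0, 0.1], "roll": 0, "gripper": 0},
  {"slide": [-0.8, 0, 0.1], "roll": 0, "gripper": 0},
  {"slide": [-1, 0, 0.2], "roll": 0, "gripper": 0},
  {"slide": [-1.2, 0, 0.2], "roll": 0, "gripper": 0},
  {"slide": [-1.2, 0, 0.2], "roll": 0, "gripper": 0},
  {"slide": [-1.2, 0, 0.2], "roll": 0, "gripper": 0},
  {"slide": [-1.2, 0, 0.2], "roll": 0, "gripper": 0},
  {"slide": [-1.2, 0, 0.2], "roll": 0, "gripper": 0},
])

```text
clock: 13.58
position: [0.4823, 0.0447, 0.1294]
ee_rot: [-3.14, -0.078, -0.01]
force: [11.0, -0.1, -0.6]
width: 0.007
```

```bash
python3 -c "
from h import *
for i in range(1): status([10,0,42])"
```

```text
t 13.58 TCP pivfrm mm [-8.6  0.5 39.4] F box [10.96 -0.63 -0.61] w 0.007
tool x,z in box [1.    0.    0.006] [ 0.006  0.001 -1.   ] world [0.482 0.045 0.129] q [ 0.03  0.34 -0.3   2.01  0.14  0.8  -1.86]
slide mm [18.6  0.5 -2.5] roll 0.0001
```

Request:
jog_arm([
  {"slide": [-0.2, 0, 0], "roll": 0, "gripper": 0},
  {"slide": [-0.4, 0, 0.1], "roll": 0, "gripper": 0},
  {"slide": [-0.6, 0, 0.1], "roll": 0, "gripper": 0},
  {"slide": [-0.8, 0, 0.1], "roll": 0, "gripper": 0},
  {"slide": [-1, 0, 0.2], "roll": 0, "gripper": 0},
  {"slide": [-1.2, 0, 0.2], "roll": 0, "gripper": 0},
  {"slide": [-1.2, 0, 0.2], "roll": 0, "gripper": 0},
  {"slide": [-1.2, 0, 0.2], "roll": 0, "gripper": 0},
  {"slide": [-1.2, 0, 0.2], "roll": 0, "gripper": 0},
  {"slide": [-1.2, 0, 0.2], "roll": 0, "gripper": 0},
])

```text
clock: 14.42
position: [0.4817, 0.0447, 0.1294]
ee_rot: [-3.14, -0.077, -0.012]
force: [13.2, 1.1, 0.0]
width: 0.004
```

```bash
python3 -c "
from h import *
for i in range(1): status([10,0,42])"
```

```text
t 14.42 TCP pivfrm mm [-9.2  0.5 39.4] F box [13.26  0.43  0.05] w 0.004
tool x,z in box [ 1.    -0.     0.007] [ 0.007  0.001 -1.   ] world [0.482 0.045 0.129] q [ 0.03  0.34 -0.3   2.02  0.14  0.8  -1.86]
slide mm [19.2  0.5 -2.5] roll -0.0
```

Request:
jog_arm([
  {"slide": [-0.1, 0, 0], "roll": 0, "gripper": 0},
  {"slide": [-0.2, 0, 0], "roll": 0, "gripper": 0},
  {"slide": [-0.3, 0, 0], "roll": 0, "gripper": 0},
  {"slide": [-0.4, 0, 0], "roll": 0, "gripper": 0},
  {"slide": [-0.5, 0, 0], "roll": 0, "gripper": 0},
  {"slide": [-0.6, 0, 0], "roll": 0, "gripper": 0},
  {"slide": [-0.7, 0, 0], "roll": 0, "gripper": 0},
  {"slide": [-0.7, 0, 0], "roll": 0, "gripper": 0},
  {"slide": [-0.7, 0, 0], "roll": 0, "gripper": 0},
  {"slide": [-0.7, 0, 0], "roll": 0, "gripper": 0},
])

```text
clock: 15.25
position: [0.4813, 0.0447, 0.1295]
ee_rot: [-3.139, -0.077, -0.013]
force: [13.7, 0.0, -1.5]
width: 0.007
```

```bash
python3 -c "
from h import *
for i in range(1): status([10,0,42])"
```

```text
t 15.25 TCP pivfrm mm [-9.6  0.5 39.5] F box [13.65 -0.63 -1.51] w 0.007
tool x,z in box [ 1.    -0.     0.008] [ 0.008  0.001 -1.   ] world [0.481 0.045 0.129] q [ 0.03  0.34 -0.3   2.02  0.14  0.8  -1.86]
slide mm [19.6  0.5 -2.4] roll -0.0
```

Request:
jog_arm([
  {"slide": [1, 0, 0], "roll": 0, "gripper": 0},
  {"slide": [2, 0, 0], "roll": 0, "gripper": 0},
  {"slide": [4, 0, 0], "roll": 0, "gripper": 0},
  {"slide": [6, 0, 0], "roll": 0, "gripper": 0},
  {"slide": [9, 0, 0], "roll": 0, "gripper": 0},
  {"slide": [12, 0, 0], "roll": 0, "gripper": 0},
  {"slide": [15, 0, 0], "roll": 0, "gripper": 0},
  {"slide": [15, 0, 0], "roll": 0, "gripper": 0},
  {"slide": [15, 0, 0], "roll": 0, "gripper": 0},
  {"slide": [15, 0, 0], "roll": 0, "gripper": 0},
])

```text
clock: 16.08
position: [0.4914, 0.0448, 0.1277]
ee_rot: [3.14, 0.078, -0.002]
force: [-0.5, -0.3, 0.3]
width: 0.003
```

```bash
python3 -c "
from h import *
status([20,0,90])
from cell import arm
d=arm.get_image('scene')
f=cv2.resize(d['frame'][100:260,200:360],None,fx=3.7,fy=3.7,interpolation=2)
cv2.imwrite('pics/s4.png',np.clip(f*2.2,0,255).astype('uint8'))"
```

```text
t 16.08 TCP pivfrm mm [ 0.5  0.2 37.7] F box [-0.53 -0.23  0.33] w 0.003
tool x,z in box [ 1.     0.    -0.001] [-0.001 -0.    -1.   ] world [0.491 0.045 0.128] q [ 0.03  0.36 -0.29  1.99  0.14  0.81 -1.86]
slide mm [ 19.4   0.2 -52.4] roll 0.0004
```

View pics/s4.png

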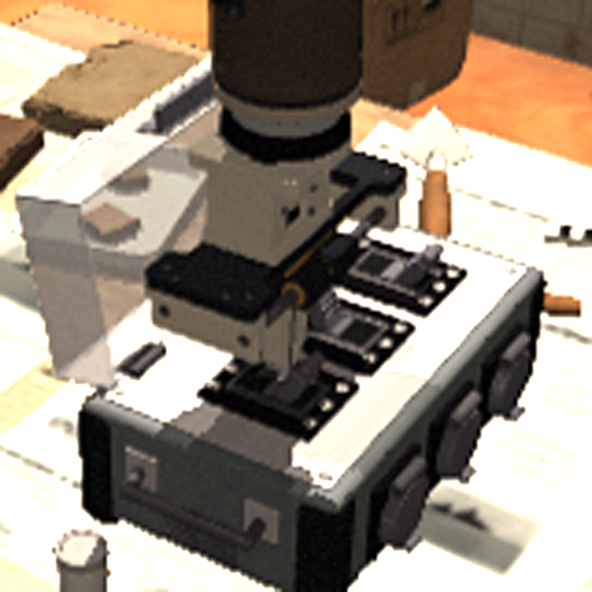

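The force is zero and the handle at (300,375) stays leaning to the robot, so the latch has caught. I go up and over to the robot's side.

Request:
jog_arm([
  {"slide": [0, 0, -15], "roll": 0, "gripper": 0},
  {"slide": [0, 0, -35], "roll": 0, "gripper": 0},
  {"slide": [0, 0, -45], "roll": 0, "gripper": 0},
  {"slide": [-20, 0, -45], "roll": 0, "gripper": 0},
  {"slide": [-40, 0, -45], "roll": 0, "gripper": 0},
  {"slide": [-60, 0, -45], "roll": 0, "gripper": 0},
  {"slide": [-68, 0, -45], "roll": 0, "gripper": 0},
  {"slide": [-68, 0, -45], "roll": 0, "gripper": 0},
  {"slide": [-68, 0, -45], "roll": 0, "gripper": 0},
  {"slide": [-68, 0, -45], "roll": 0, "gripper": 0},
])

```text
clock: 16.97
position: [0.4254, 0.0417, 0.1732]
ee_rot: [-3.14, -0.078, -0.002]
force: [-0.5, -0.2, 0.2]
width: 0.003
```

```bash
python3 -c "
from h import *
status([-65,0,34])
from cell import arm
d=arm.get_image('scene')
f=cv2.resize(d['frame'][100:260,200:360],None,fx=3.7,fy=3.7,interpolation=2)
cv2.imwrite('pics/s5.png',np.clip(f*2.2,0,255).astype('uint8'))"
```

```text
t 16.97 TCP pivfrm mm [-65.6   0.3  83.2] F box [-0.49 -0.2   0.17] w 0.003
tool x,z in box [1.    0.    0.001] [ 0.001  0.    -1.   ] world [0.425 0.042 0.173] q [ 0.06  0.2  -0.32  2.08  0.08  0.87 -1.83]
slide mm [ 0.5  0.4 49.2] roll 0.0002
```

View pics/s5.png

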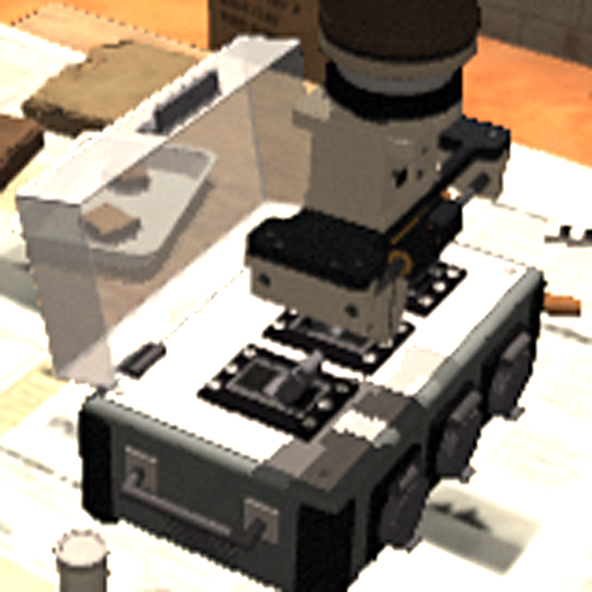

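The handle at (310,370) stays off by itself. Now I lower the fingers on the robot's side of it.

Request:
jog_arm([
  {"slide": [0, 0, 15], "roll": 0, "gripper": 0},
  {"slide": [0, 0, 30], "roll": 0, "gripper": 0},
  {"slide": [0, 0, 42], "roll": 0, "gripper": 0},
  {"slide": [0, 0, 48], "roll": 0, "gripper": 0},
  {"slide": [2, 0, 48], "roll": 0, "gripper": 0},
  {"slide": [4, 0, 48], "roll": 0, "gripper": 0},
  {"slide": [6, 0, 48], "roll": 0, "gripper": 0},
  {"slide": [8, 0, 48], "roll": 0, "gripper": 0},
  {"slide": [10, 0, 48], "roll": 0, "gripper": 0},
  {"slide": [12, 0, 48], "roll": 0, "gripper": 0},
])

```text
clock: 17.85
position: [0.4367, 0.0422, 0.1255]
ee_rot: [-3.141, -0.078, -0.001]
force: [-0.2, -1.0, 0.1]
width: 0.008
```

```bash
python3 -c "
from h import *
status([-40,0,34])"
```

```text
t 17.85 TCP pivfrm mm [-54.2   0.3  35.5] F box [-0.29 -1.    0.14] w 0.008
tool x,z in box [1.    0.    0.001] [ 0.001  0.    -1.   ] world [0.437 0.042 0.125] q [ 0.04  0.28 -0.31  2.11  0.13  0.76 -1.87]
slide mm [14.2  0.3  1.5] roll 0.0003
```

Request:
jog_arm([
  {"slide": [2, 0, 0], "roll": 0, "gripper": 0},
  {"slide": [4, 0, 0], "roll": 0, "gripper": 0},
  {"slide": [6, 0, 0], "roll": 0, "gripper": 0},
  {"slide": [8, 0, 0], "roll": 0, "gripper": 0},
  {"slide": [10, 0, 0], "roll": 0, "gripper": 0},
  {"slide": [12, 0, 0], "roll": 0, "gripper": 0},
  {"slide": [14, 0, 0], "roll": 0, "gripper": 0},
  {"slide": [16, 0, 0], "roll": 0, "gripper": 0},
  {"slide": [18, 0, 0], "roll": 0, "gripper": 0},
  {"slide": [20, 0, 0], "roll": 0, "gripper": 0},
])

```text
clock: 18.68
position: [0.4557, 0.0431, 0.1249]
ee_rot: [3.14, 0.078, -0.002]
force: [-2.8, -1.4, 1.6]
width: 0.009
```

```bash
python3 -c "
from h import *
status([-10,0,35])"
```

```text
t 18.68 TCP pivfrm mm [-35.2   0.2  34.9] F box [-2.91 -1.22  1.59] w 0.009
tool x,z in box [ 1.     0.    -0.001] [-0.001 -0.    -1.   ] world [0.456 0.043 0.125] q [ 0.04  0.31 -0.3   2.07  0.13  0.78 -1.87]
slide mm [25.2  0.3 -0.1] roll 0.0005
```

Request:
jog_arm([
  {"slide": [2, 0, 0], "roll": 0, "gripper": 0},
  {"slide": [4, 0, 0], "roll": 0, "gripper": 0},
  {"slide": [6, 0, 0], "roll": 0, "gripper": 0},
  {"slide": [8, 0, 0], "roll": 0, "gripper": 0},
  {"slide": [10, 0, 0], "roll": 0, "gripper": 0},
  {"slide": [12, 0, 0], "roll": 0, "gripper": 0},
  {"slide": [14, 0, 0], "roll": 0, "gripper": 0},
  {"slide": [16, 0, 0], "roll": 0, "gripper": 0},
  {"slide": [18, 0, 0], "roll": 0, "gripper": 0},
  {"slide": [20, 0, 0], "roll": 0, "gripper": 0},
])

```text
clock: 19.52
position: [0.4764, 0.0442, 0.1251]
ee_rot: [-3.141, -0.078, -0.0]
force: [0.3, 0.0, 0.4]
width: 0.01
```

```bash
python3 -c "
from h import *
status([-3,0,35])"
```

```text
t 19.52 TCP pivfrm mm [-14.5   0.3  35.1] F box [0.33 0.01 0.39] w 0.01
tool x,z in box [1. 0. 0.] [ 0. -0. -1.] world [0.476 0.044 0.125] q [ 0.03  0.34 -0.3   2.03  0.14  0.79 -1.87]
slide mm [11.5  0.3  0.1] roll 0.0004
```

Request:
jog_arm([
  {"slide": [1.5, 0, 0], "roll": 0, "gripper": 0},
  {"slide": [3, 0, 0], "roll": 0, "gripper": 0},
  {"slide": [4.5, 0, 0], "roll": 0, "gripper": 0},
  {"slide": [6, 0, 0], "roll": 0, "gripper": 0},
  {"slide": [7.5, 0, 0], "roll": 0, "gripper": 0},
  {"slide": [9, 0, 0], "roll": 0, "gripper": 0},
  {"slide": [10, 0, 0], "roll": 0, "gripper": 0},
  {"slide": [10.5, 0, 0], "roll": 0, "gripper": 0},
  {"slide": [11, 0, 0], "roll": 0, "gripper": 0},
  {"slide": [11, 0, 0], "roll": 0, "gripper": 0},
])

```text
clock: 20.35
position: [0.4872, 0.0447, 0.125]
ee_rot: [3.141, 0.078, 0.0]
force: [0.4, -0.0, 0.6]
width: 0.005
```

```bash
python3 -c "
from h import *
status([-3,0,35])
from cell import arm
d=arm.get_image('scene')
f=cv2.resize(d['frame'][100:260,200:360],None,fx=3.7,fy=3.7,interpolation=2)
cv2.imwrite('pics/s6.png',np.clip(f*2.2,0,255).astype('uint8'))"
```

```text
t 20.35 TCP pivfrm mm [-3.7  0.3 35. ] F box [ 0.38 -0.02  0.61] w 0.005
tool x,z in box [1. 0. 0.] [ 0. -0. -1.] world [0.487 0.045 0.125] q [ 0.03  0.36 -0.29  2.    0.14  0.8  -1.86]
slide mm [0.7 0.3 0. ] roll 0.0004
```

View pics/s6.png

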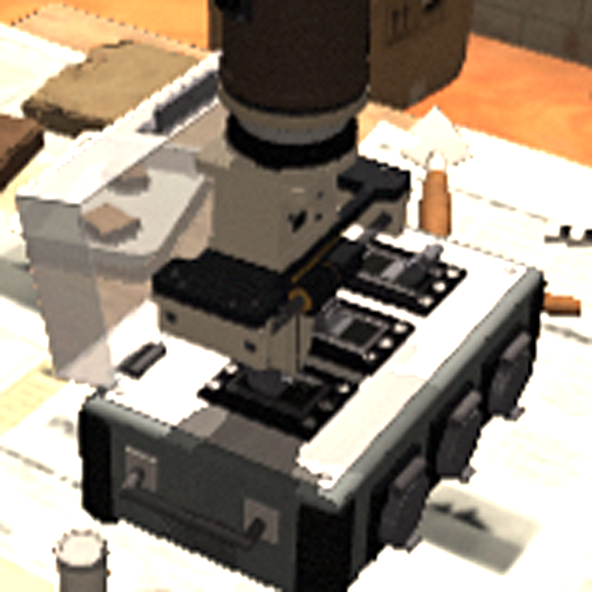

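Request:
jog_arm([
  {"slide": [0.4, 0, 0], "roll": 0, "gripper": 0},
  {"slide": [0.8, 0, 0], "roll": 0, "gripper": 0},
  {"slide": [1.2, 0, 0], "roll": 0, "gripper": 0},
  {"slide": [1.6, 0, 0], "roll": 0, "gripper": 0},
  {"slide": [2, 0, 0], "roll": 0, "gripper": 0},
  {"slide": [2.4, 0, 0], "roll": 0, "gripper": 0},
  {"slide": [2.8, 0, 0], "roll": 0, "gripper": 0},
  {"slide": [3, 0, 0], "roll": 0, "gripper": 0},
  {"slide": [3, 0, 0], "roll": 0, "gripper": 0},
  {"slide": [3, 0, 0], "roll": 0, "gripper": 0},
])

```text
clock: 21.23
position: [0.4895, 0.0448, 0.1248]
ee_rot: [3.14, 0.078, -0.002]
force: [-3.2, 1.1, 0.2]
width: 0.005
```

```bash
python3 -c "
from h import *
status([-30,0,90])"
```

```text
t 21.23 TCP pivfrm mm [-1.4  0.3 34.8] F box [-3.17  1.23  0.16] w 0.005
tool x,z in box [ 1.     0.    -0.001] [-0.001 -0.    -1.   ] world [0.489 0.045 0.125] q [ 0.03  0.36 -0.29  2.    0.14  0.8  -1.86]
slide mm [-28.7   0.3 -55.2] roll 0.0005
```

The fingers felt the on stop lightly at about 3 N. I back off and go up towards the far side of the cover.

Request:
jog_arm([
  {"slide": [-8, 0, 0], "roll": 0, "gripper": 0},
  {"slide": [-20, 0, -3], "roll": 0, "gripper": 0},
  {"slide": [-28, 0, -20], "roll": 0, "gripper": 0},
  {"slide": [-28, 10, -50], "roll": 0, "gripper": 0},
  {"slide": [-28, 20, -80], "roll": 0, "gripper": 0},
  {"slide": [-28, 35, -110], "roll": 0, "gripper": 0},
  {"slide": [-28, 50, -140], "roll": 0, "gripper": 0},
  {"slide": [-28, 65, -165], "roll": 0, "gripper": 0},
  {"slide": [-20, 75, -180], "roll": 0, "gripper": 0},
  {"slide": [0, 80, -185], "roll": 0, "gripper": 0},
])

```text
clock: 22.07
position: [0.4934, -0.0368, 0.3138]
ee_rot: [3.139, 0.074, 0.008]
force: [1.0, -0.3, 0.8]
width: 0.005
```

```bash
python3 -c "
from h import *
status([205,-80,215])
from cell import arm
d=arm.get_image('scene')
f=cv2.resize(d['frame'][60:280,180:400],None,fx=2.7,fy=2.7,interpolation=2)
cv2.imwrite('pics/s7.png',np.clip(f*2.2,0,255).astype('uint8'))"
```

```text
t 22.07 TCP pivfrm mm [ -1.5 -81.4 223.8] F box [ 0.98 -0.33  0.81] w 0.005
tool x,z in box [ 1.    -0.002  0.005] [ 0.005 -0.002 -1.   ] world [ 0.493 -0.037  0.314] q [ 0.18  0.17 -0.26  1.73  0.05  1.24 -1.61]
slide mm [206.5  -1.9   9.9] roll -0.0019
```

View pics/s7.png

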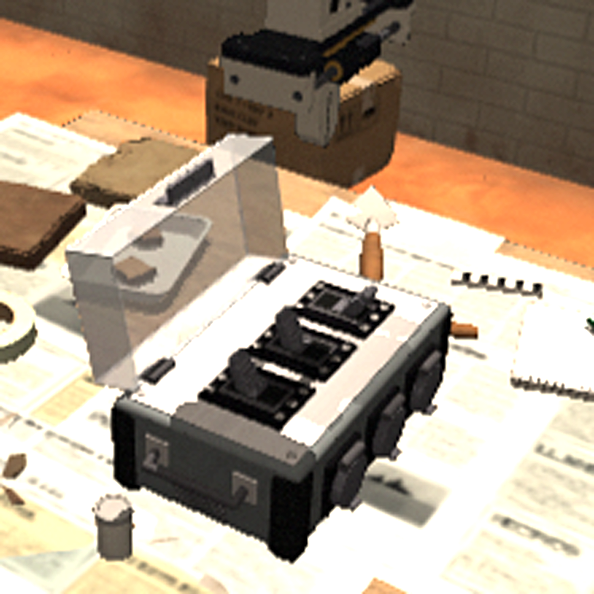

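The picture shows handle A at (243,365) leaning far, like B at (290,325), so it stays on. Next I go over the cover and down behind it.

Request:
jog_arm([
  {"slide": [25, -1, 0], "roll": 0, "gripper": 0},
  {"slide": [52, -2, 0], "roll": 0, "gripper": 0},
  {"slide": [80, -2, 0], "roll": 0, "gripper": 0},
  {"slide": [110, -2, 0], "roll": 0, "gripper": 0},
  {"slide": [140, -2, 0], "roll": 0, "gripper": 0},
  {"slide": [170, -2, 0], "roll": 0, "gripper": 0},
  {"slide": [195, -2, 0], "roll": 0, "gripper": 0},
  {"slide": [205, -2, 0], "roll": 0, "gripper": 0},
  {"slide": [208, -2, 0], "roll": 0, "gripper": 0},
  {"slide": [208, -2, 5], "roll": 0, "gripper": 0},
])

```text
clock: 22.95
position: [0.7019, -0.0222, 0.3053]
ee_rot: [-3.14, -0.079, -0.001]
force: [-0.2, 0.2, 0.4]
width: 0.004
```

```bash
python3 -c "
from h import *
status([205,-80,122])"
```

```text
t 22.95 TCP pivfrm mm [207.5 -77.2 215.3] F box [-0.17  0.17  0.42] w 0.004
tool x,z in box [1.    0.001 0.001] [ 0.001  0.    -1.   ] world [ 0.702 -0.022  0.305] q [ 0.08  0.54 -0.22  1.22  0.11  1.4  -1.65]
slide mm [-2.6  2.9 93.3] roll 0.0008
```

Request:
jog_arm([
  {"slide": [0, 1, 12], "roll": 0, "gripper": 0},
  {"slide": [0, 3, 27], "roll": 0, "gripper": 0},
  {"slide": [0, 3, 42], "roll": 0, "gripper": 0},
  {"slide": [0, 3, 57], "roll": 0, "gripper": 0},
  {"slide": [0, 3, 72], "roll": 0, "gripper": 0},
  {"slide": [0, 3, 84], "roll": 0, "gripper": 0},
  {"slide": [0, 3, 91], "roll": 0, "gripper": 0},
  {"slide": [0, 3, 93], "roll": 0, "gripper": 0},
  {"slide": [0, 3, 93], "roll": 0, "gripper": 0},
  {"slide": [0, 3, 93], "roll": 0, "gripper": 0},
])

```text
clock: 23.78
position: [0.7021, -0.0256, 0.2129]
ee_rot: [3.141, 0.078, 0.002]
force: [-0.6, -0.4, -0.1]
width: 0.001
```

```bash
python3 -c "
from h import *
status([205,-80,122])
from cell import arm
d=arm.get_image('scene')
f=cv2.resize(d['frame'][60:280,180:400],None,fx=2.7,fy=2.7,interpolation=2)
cv2.imwrite('pics/s8.png',np.clip(f*2.2,0,255).astype('uint8'))
for a in np.arange(1.8,-.05,-.1): print(round(a,2),np.round([85-122*np.cos(a)+55*np.sin(a)+9.5,10+122*np.sin(a)+55*np.cos(a)],0),end=';')
"
```

```text
t 23.78 TCP pivfrm mm [207.5 -80.6 122.9] F box [-0.61 -0.4  -0.08] w 0.001
tool x,z in box [1.    0.    0.001] [ 0.001 -0.    -1.   ] world [ 0.702 -0.026  0.213] q [ 0.09  0.59 -0.22  1.36  0.13  1.21 -1.66]
slide mm [-2.5 -0.6  0.9] roll 0.0004
1.8 [176. 116.];1.7 [165. 124.];1.6 [153. 130.];1.5 [141. 136.];1.4 [128. 140.];1.3 [115. 142.];1.2 [102. 144.];1.1 [ 88. 144.];1.0 [ 75. 142.];0.9 [ 62. 140.];0.8 [ 49. 136.];0.7 [ 37. 131.];0.6 [ 25. 124.];0.5 [ 14. 117.];0.4 [  4. 108.];0.3 [-6. 99.];0.2 [-14.  88.];0.1 [-21.  77.];-0.0 [-28.  65.];
```

View pics/s8.png

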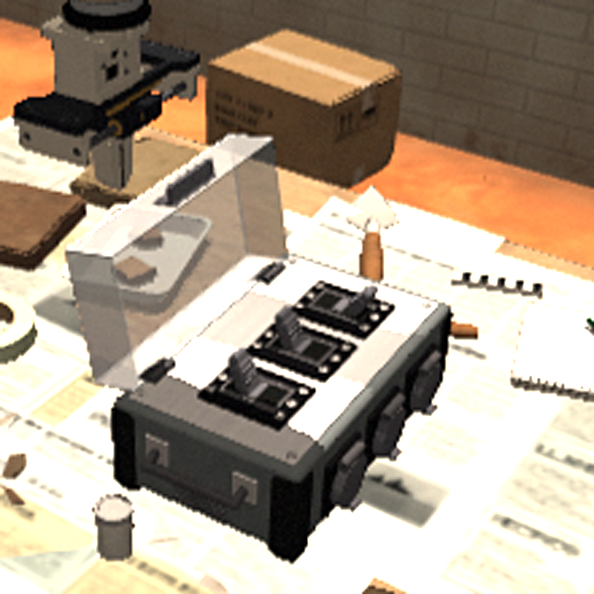

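The fingers hang behind the cover with the tip at about (115,180). Now I pull the cover forward along its arc.

Request:
jog_arm([
  {"slide": [-10, 0, 3], "roll": 0, "gripper": 0},
  {"slide": [-20, 0, 3], "roll": 0, "gripper": 0},
  {"slide": [-27, 0, 3], "roll": 0, "gripper": 0},
  {"slide": [-34, 0, 3], "roll": 0, "gripper": 0},
  {"slide": [-41, 0, 1], "roll": 0, "gripper": 0},
  {"slide": [-48, 0, -2], "roll": 0, "gripper": 0},
  {"slide": [-55, 0, -5], "roll": 0, "gripper": 0},
  {"slide": [-62, 0, -8], "roll": 0, "gripper": 0},
  {"slide": [-69, 0, -11], "roll": 0, "gripper": 0},
  {"slide": [-76, 0, -14], "roll": 0, "gripper": 0},
])

```text
clock: 24.67
position: [0.6249, -0.0294, 0.2262]
ee_rot: [3.141, 0.078, -0.001]
force: [1.5, 0.5, -0.9]
width: 0.005
```

```bash
python3 -c "
from h import *
status([75,-80,142])
from cell import arm
d=arm.get_image('scene')
f=cv2.resize(d['frame'][60:280,180:400],None,fx=2.7,fy=2.7,interpolation=2)
cv2.imwrite('pics/s9.png',np.clip(f*2.2,0,255).astype('uint8'))
"
```

```text
t 24.67 TCP pivfrm mm [130.3 -80.5 136.2] F box [ 1.55  0.44 -0.94] w 0.005
tool x,z in box [ 1.     0.001 -0.001] [-0.001  0.    -1.   ] world [ 0.625 -0.029  0.226] q [ 0.13  0.45 -0.24  1.55  0.12  1.15 -1.66]
slide mm [-55.3  -0.6  -5.8] roll 0.0006
```

View pics/s9.png

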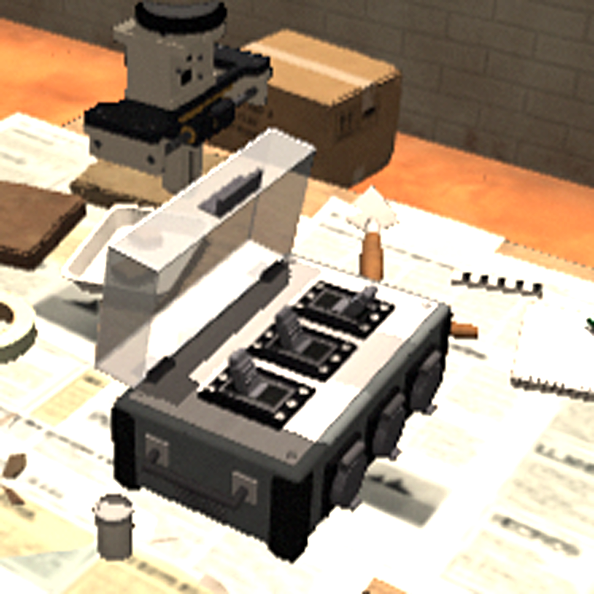

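The cover follows and is now just past upright, with its tab at (232,190). I continue along the arc.

Request:
jog_arm([
  {"slide": [-7, 0, -2], "roll": 0, "gripper": 0},
  {"slide": [-14, 0, -4], "roll": 0, "gripper": 0},
  {"slide": [-21, 0, -5], "roll": 0, "gripper": 0},
  {"slide": [-28, 0, -5], "roll": 0, "gripper": 0},
  {"slide": [-35, 0, -6], "roll": 0, "gripper": 0},
  {"slide": [-42, 0, -6], "roll": 0, "gripper": 0},
  {"slide": [-49, 0, -5], "roll": 0, "gripper": 0},
  {"slide": [-56, 0, -4], "roll": 0, "gripper": 0},
  {"slide": [-63, 0, -3], "roll": 0, "gripper": 0},
  {"slide": [-70, 0, -1], "roll": 0, "gripper": 0},
])

```text
clock: 25.55
position: [0.5553, -0.0329, 0.227]
ee_rot: [3.141, 0.078, 0.0]
force: [0.7, -0.4, 2.2]
width: 0.007
```

```bash
python3 -c "
from h import *
status([14,-80,114])
from cell import arm
d=arm.get_image('scene')
f=cv2.resize(d['frame'][60:280,180:400],None,fx=2.7,fy=2.7,interpolation=2)
cv2.imwrite('pics/s10.png',np.clip(f*2.2,0,255).astype('uint8'))
"
```

```text
t 25.55 TCP pivfrm mm [ 60.5 -80.6 137. ] F box [ 0.64 -0.42  2.16] w 0.007
tool x,z in box [1. 0. 0.] [ 0. -0. -1.] world [ 0.555 -0.033  0.227] q [ 0.16  0.34 -0.26  1.73  0.1   1.09 -1.65]
slide mm [-46.5  -0.6  23. ] roll 0.0005
```

View pics/s10.png

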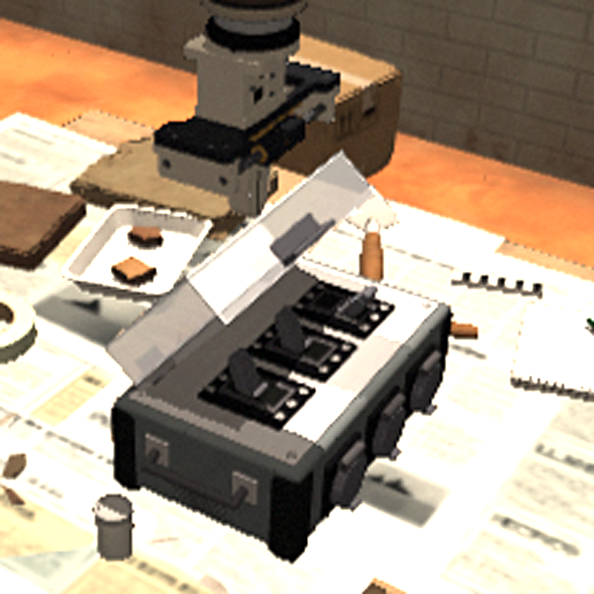

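Request:
jog_arm([
  {"slide": [-7, 0, 2], "roll": 0, "gripper": 0},
  {"slide": [-14, 0, 5], "roll": 0, "gripper": 0},
  {"slide": [-21, 0, 8], "roll": 0, "gripper": 0},
  {"slide": [-28, 0, 12], "roll": 0, "gripper": 0},
  {"slide": [-35, 0, 16], "roll": 0, "gripper": 0},
  {"slide": [-42, 0, 20], "roll": 0, "gripper": 0},
  {"slide": [-48, 0, 25], "roll": 0, "gripper": 0},
  {"slide": [-54, 0, 30], "roll": 0, "gripper": 0},
  {"slide": [-60, 0, 36], "roll": 0, "gripper": 0},
  {"slide": [-65, 0, 41], "roll": 0, "gripper": 0},
])

```text
clock: 26.43
position: [0.4902, -0.0362, 0.1852]
ee_rot: [3.141, 0.078, -0.001]
force: [0.3, -0.0, -0.4]
width: -0.0
```

```bash
python3 -c "
from h import *
status([-28,-80,65])
"
```

```text
t 26.43 TCP pivfrm mm [ -4.7 -80.7  95.2] F box [ 0.26 -0.02 -0.37] w -0.0
tool x,z in box [ 1.     0.    -0.001] [-0.001 -0.    -1.   ] world [ 0.49  -0.036  0.185] q [ 0.18  0.28 -0.27  1.93  0.09  0.94 -1.65]
slide mm [-23.3  -0.7  30.2] roll 0.0005
```

Request:
jog_arm([
  {"slide": [-4, 0, 4], "roll": 0, "gripper": 0},
  {"slide": [-8, 0, 8], "roll": 0, "gripper": 0},
  {"slide": [-12, 0, 12], "roll": 0, "gripper": 0},
  {"slide": [-16, 0, 17], "roll": 0, "gripper": 0},
  {"slide": [-20, 0, 21], "roll": 0, "gripper": 0},
  {"slide": [-22, 0, 24], "roll": 0, "gripper": 0},
  {"slide": [-24, 0, 27], "roll": 0, "gripper": 0},
  {"slide": [-24, 0, 29], "roll": 0, "gripper": 0},
  {"slide": [-24, 0, 30], "roll": 0, "gripper": 0},
  {"slide": [-24, 0, 30], "roll": 0, "gripper": 0},
])

```text
clock: 27.27
position: [0.4672, -0.0373, 0.1559]
ee_rot: [-3.141, -0.078, 0.0]
force: [0.2, -0.0, 0.7]
width: 0.008
```

```bash
python3 -c "
from h import *
status([-28,-80,65])
from cell import arm
d=arm.get_image('scene')
f=cv2.resize(d['frame'][60:280,180:400],None,fx=2.7,fy=2.7,interpolation=2)
cv2.imwrite('pics/s11.png',np.clip(f*2.2,0,255).astype('uint8'))
"
```

```text
t 27.27 TCP pivfrm mm [-27.7 -80.7  65.9] F box [ 0.16 -0.06  0.66] w 0.008
tool x,z in box [ 1.  0. -0.] [-0.  0. -1.] world [ 0.467 -0.037  0.156] q [ 0.19  0.28 -0.27  2.01  0.1   0.86 -1.66]
slide mm [-0.3 -0.7  0.9] roll 0.0004
```

View pics/s11.png

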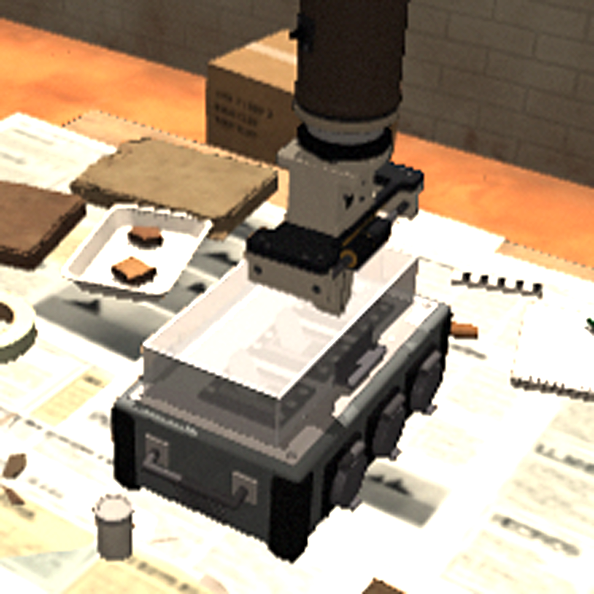

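The cover now looks shut, with the fingers on its roof at about (340,310). I press down until I feel resistance.

Request:
jog_arm([
  {"slide": [0, 0, 0.5], "roll": 0, "gripper": 0},
  {"slide": [0, 0, 1], "roll": 0, "gripper": 0},
  {"slide": [0, 0, 1.5], "roll": 0, "gripper": 0},
  {"slide": [0, 0, 2], "roll": 0, "gripper": 0},
  {"slide": [0, 0, 2.5], "roll": 0, "gripper": 0},
  {"slide": [0, 0, 3], "roll": 0, "gripper": 0},
  {"slide": [0, 0, 3.5], "roll": 0, "gripper": 0},
  {"slide": [0, 0, 4], "roll": 0, "gripper": 0},
  {"slide": [0, 0, 4], "roll": 0, "gripper": 0},
  {"slide": [0, 0, 4], "roll": 0, "gripper": 0},
])

```text
clock: 28.15
position: [0.4676, -0.0373, 0.1549]
ee_rot: [3.14, 0.078, 0.003]
force: [-12.5, 0.1, 37.9]
width: 0.003
```

```bash
python3 -c "
from h import *
status([-28,-80,65])
"
```

```text
t 28.15 TCP pivfrm mm [-27.3 -80.7  64.9] F box [-12.53   0.73  37.94] w 0.003
tool x,z in box [1.    0.    0.002] [ 0.002 -0.001 -1.   ] world [ 0.468 -0.037  0.155] q [ 0.19  0.28 -0.27  2.02  0.1   0.85 -1.66]
slide mm [-0.7 -0.7 -0.1] roll 0.0003
```

It is firmly on its stop: the roof is at 64.9 mm above the pivot where 65 is expected, with 38 N of press. Now I go straight up, well clear.

Request:
jog_arm([
  {"slide": [0, 0, -4], "roll": 0, "gripper": 0},
  {"slide": [0, 0, -10], "roll": 0, "gripper": 0},
  {"slide": [0, 0, -20], "roll": 0, "gripper": 0},
  {"slide": [0, 0, -40], "roll": 0, "gripper": 0},
  {"slide": [0, 0, -60], "roll": 0, "gripper": 0},
  {"slide": [0, 0, -85], "roll": 0, "gripper": 0},
  {"slide": [0, 0, -110], "roll": 0, "gripper": 0},
  {"slide": [0, 0, -130], "roll": 0, "gripper": 0},
  {"slide": [0, 0, -140], "roll": 0, "gripper": 0},
  {"slide": [0, 0, -140], "roll": 0, "gripper": 0},
])

```text
clock: 28.98
position: [0.4683, -0.0373, 0.2943]
ee_rot: [3.14, 0.078, 0.006]
force: [-0.2, -0.2, -0.1]
width: 0.006
```

Request:
jog_arm([
  {"slide": [-5, 20, 0], "roll": 0, "gripper": 0},
  {"slide": [-10, 50, 0], "roll": 0, "gripper": 0},
  {"slide": [-20, 80, 0], "roll": 0, "gripper": 0},
  {"slide": [-30, 110, 0], "roll": 0, "gripper": 0},
  {"slide": [-40, 140, 0], "roll": 0, "gripper": 0},
  {"slide": [-50, 170, 0], "roll": 0, "gripper": 0},
  {"slide": [-60, 200, 0], "roll": 0, "gripper": 0},
  {"slide": [-60, 225, 0], "roll": 0, "gripper": 0},
  {"slide": [-60, 235, 0], "roll": 0, "gripper": 0},
  {"slide": [-60, 235, 0], "roll": 0, "gripper": 0},
])

```text
clock: 29.82
position: [0.4179, -0.2771, 0.2906]
ee_rot: [-3.14, -0.072, 0.003]
force: [-0.5, -0.0, -0.9]
width: 0.006
```

```bash
python3 -c "
from h import *
status()
from cell import arm
o=[]
for n,(x0,y0,x1,y1) in dict(scene=(195,100,365,275),top=(185,130,375,260)).items():
    d=arm.get_image(n); np.savez(n+'1.npz',**d)
    f=d['frame'][y0:y1,x0:x1]
    g=np.load(n+'0.npz')['frame'][y0:y1,x0:x1]
    f=np.hstack([g,f]);k=790/f.shape[1]
    o.append(np.clip(cv2.resize(f,None,fx=k,fy=k,interpolation=2)*1.8,0,255).astype('uint8'))
for i,x in enumerate(o): print(x.shape);cv2.imwrite(f'pics/fin{i}.png',x)
d=np.load('scene1.npz');print('tab exp',proj(d,TOP+EX*(.075-.146)+EZ*.01),'roof corners',[proj(d,TOP+EX*(.075-.137)+EY*b+EZ*.055)[0].round(1) for b in(.134,-.134)])
k=2.3235
print([((proj(d,TOP+EX*(.075-.137)+EY*b+EZ*.055)[0]-[195,100])*k+[395,0]).round(0) for b in(.134,-.134)])
"
```

```text
t 29.82 TCP pivfrm mm [ -88.7 -317.8  200.6] F box [-0.55 -0.   -0.92] w 0.006
tool x,z in box [ 1.    -0.003 -0.002] [-0.002  0.    -1.   ] world [ 0.418 -0.277  0.291] q [ 0.54  0.19 -0.07  1.76  0.02  1.19 -1.06]
(407, 790, 3)
(270, 790, 3)
tab exp [[313.22319581 194.37803603]] roof corners [array([283.4, 206.9]), array([334.9, 153.5])]
[array([600., 248.]), array([720., 124.])]
```

View pics/fin0.png

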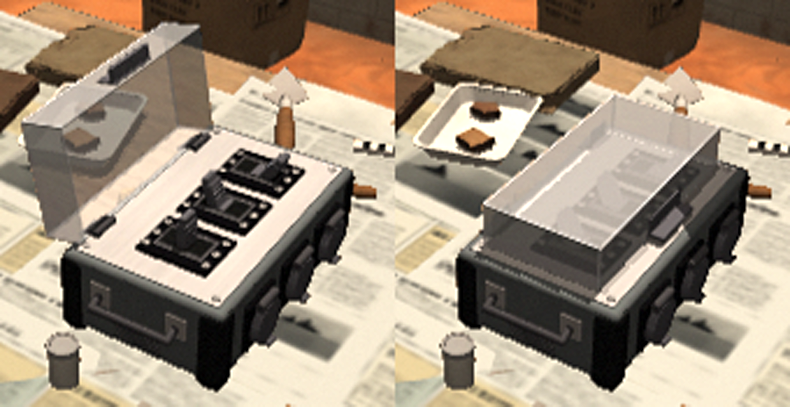

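View pics/fin1.png

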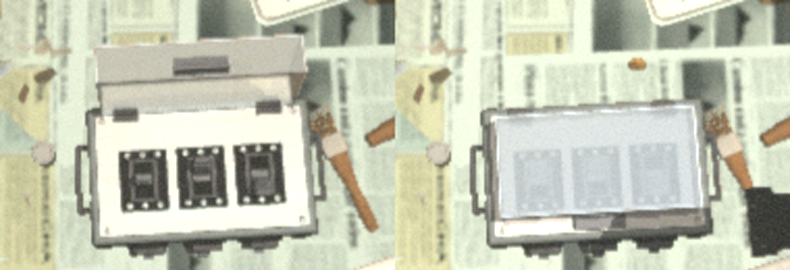

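The roof corners are where a shut cover must have them: (600,248) and (720,124) are expected, and about (600,249) and (720,128) are seen. The canister and brush haven't moved. I'll take one closer look at handle A through the cover.

```bash
python3 -c "
from h import *
f=np.load('scene1.npz')['frame'][130:230,230:345]
f=cv2.resize(f,None,fx=6,fy=6,interpolation=2).astype(float)
f=(f-f.min())*1.6
cv2.imwrite('pics/z.png',np.clip(f,0,255).astype('uint8'))
d=np.load('scene1.npz')
for n,Y in (('a',0),('b',-.08)):
  P=PIV+EY*Y
  for t in (0,.42): print(n,t,((proj(d,P+.054*(np.sin(t)*EX+np.cos(t)*EZ))[0]-[230,130]+.5)*6).round())
"
```

```text
a 0 [274. 370.]
a 0.42 [226. 362.]
b 0 [374. 274.]
b 0.42 [327. 267.]
```

View pics/z.png

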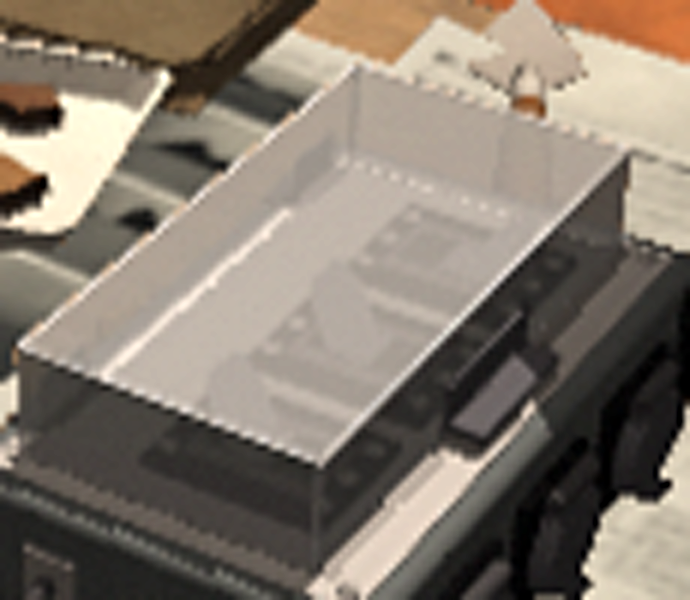

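Handle A's end shows at about (228,370), next to the projected "on" point (226,362) and leaning the same way as B at (335,275). I'm handing the job in.

```bash
python3 -c "
from cell import arm
arm.sign_off(); print(arm.observe()['clock'])"
```

```text
the job is handed in; nothing more can be done
the job is handed in; nothing more can be done
```

I reset the tripped breaker (the one at +y), threw it on, shut the dust cover and handed the job in. The clock stood at about 30 s, under the 67 s limit. `sign_off` gives no verdict, so what follows is from my own readings.

- **Off:** I pushed the handle towards the robot with closed fingertips, through the easing and onto its stop. The highest reading at the end of any move was about 14 N. When I backed away it stayed off with no force on it, so the latch had caught.
- **On:** I pushed it to the far side until I felt the on stop lightly, at about 3 N. It stayed on after I let go.
- **Cover:** I pulled it over from behind and pressed it onto its stop. The last press reached about 38 N at the fingertips, more than I had meant.

**Last checks:**
- The cover's roof height and corners were where a shut cover must be, within 1–2 pixels in the scene picture.
- Handle A, seen through the cover, leaned to the far side like handle B.
- The canister and brush looked unmoved in before-and-after pictures.
- The arm was clear with the force reading near zero.

Three things I did not check directly:
- I read forces only at the end of each move, so a brief peak in between would not show.
- I did not measure handle C again after shutting the cover.
- I did not measure the pebble. The raised cover hid it in the first top view, and only the final one shows what looks like it behind the box. The arm never went low there.

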